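# Clamp down the parts bin and pour the nuts into it

## Robot

A 6-joint arm with a two-finger parallel gripper is mounted at the origin on the work surface. World frame = base frame: x ahead of the robot, y to its left, z up, the work surface at z = 0. Lengths are in m, angles in rad, forces in N, time in s.
With the tool pointing down it reaches from about 0.35 to 0.975 m from the base axis. Payload 4.9 kg.
Tool frame: the origin (TCP) lies midway between the tips of the shut fingers; the grasp point (between the pads) lies 19 mm behind it (manip.pinch_z is the distance from the TCP to the grasp point, in m); z points along the fingers, y is the direction in which the jaws open and shut (so a half turn about z gives the same grasp; the last joint's range is limited). The gripper opens to 85 mm and grips with 20 to 120 N. Pads are 22 mm wide; open, the fingers measure 114 mm over their backs; the gripper's body (76 mm by 85 mm) begins 54 mm behind the grasp point. The pads swing forward as they close: fully open they stand 13 mm farther back than shut.
Start: joints at [-1.371, 0.053, 1.613, -0, 1.476, -0.119], TCP at [0.196, -0.593, 0.195] pointing down, gripper open.
Joint ranges: [-3.01, 3.01], [-1.01, 2.22], [0.06, 2.58], [-1.02, 4.17], [0.09, 2.62], [-3.14, 3.14]. Speed limits (rad/s): [2.57, 2.57, 3.14, 3.14, 3.14, 3.14].

## Interface

Orientations are given as a unit quaternion [w, x, y, z].
In Python, from plant import manip gives the robot as it stands.
- The arm moves only by the tool drive_tool, never from a script. Its argument "commands" is text: rows parted by semicolons, each of 5 numbers parted by spaces: the finger opening in mm, from 0 to 85.4, then the shift along the tool's x, y, z in units of 30 mm (1.0 is 30 mm), then the turn about the tool's z in degrees. A call has exactly 8 rows; each row shifts and turns the commanded pose from where the row before left it, along the tool's axes as they then stand; what a row does not reach is not made up. A row lasts 1/8 s, in which the tool goes at most 62.5 mm and 10.7 degrees, less where a joint would pass 70% of its speed; a pose out of reach is approached as far as the arm can. A call is refused whole if a number of a shift passes 1 or a number of a turn 10.7, either way. A call with a gripper value outside its range is refused whole. The fingers move at their own pace and stop on an object; the grip force is fixed at half the most. Time passes only in rows, so rows that do not move let the fingers close, or fill a call up. It gives the time, the measured TCP pose, the force and the opening at its end, in the units of the state.
- manip.state(): the state, without advancing time (a new reading comes with each control period).
- manip.grab_frame(name): name is "scene" or "top" or "wrist"; returns the picture (420x560x3 uint8, red, green, blue); there is no depth.
- manip.camera_params(name): a dict with "fx", "fy", "cx", "cy" (pixels), "xyz" and "orientation" of the camera in the world. Camera axes: x right, y down, z forward; pixel columns grow to the right and rows downward; lengths in m; the calibration is good to about 2 mm. A picture is of the moment at which its call begins: read the wrist's pose just before it. camera_params takes no time and is no camera call; for the wrist camera it gives the pose at the moment of the call.
- manip.job_done(): hands the job in, once; it reports no verdict.
The state is a dict: "time": time; "joint_pos": joint angles; "joint_vel": joint speeds; "joint_efforts": joint torques, N m; "tool_pos": TCP position; "tool_rot": TCP orientation; "contact_force": force on the tool from outside, world axes, zero at the start; "ft_torque": the same for the moment, N m; "gripper_width": opening from 0.0 (shut) to 1.0 (fully open).
Only numpy, scipy, OpenCV 4.12 (cv2) and the standard library are available. Lean on these libraries where they do the work, as an engineer would, in place of code of your own. Each camera call takes 0.05 s, during which the arm holds its last target. There are 200 camera calls.

## Task

Turn the crank of the screw clamp clockwise until its pad meets the plywood foot of the parts bin, and snug it up by feel: firmly held, not crushed. Then take the scoop-lipped cup, pour all six hex nuts into the clamped bin without shifting it, and stand the empty cup upright on the bench again; leave the clamp tight and do not knock the other things about.

Things in the scene. Friction and masses are not known exactly. Their poses are not given: they have to be found in the camera images.
- clamp: Grey screw clamp bolted to the bench (110 x 120 mm, 76 mm tall, crank knob up to 134 mm). Origin on the bench straight under its vertical spindle; +y points to its column, 43 to 67 mm from the spindle; z up. Its round pad (30 mm) is springy, 20 N per mm, and its height at the start differs: feel for it. Firmly held is 10 N of pad force or more; over 80 N crushes the foot.
- clamp_crank (a joint): Crank angle in rad; grows clockwise seen from above, lowering the pad 4.8 mm per rad. At 0 the crank points along the clamp's +y. It keeps its height and stays where left. Free, the knob takes about 5 N sideways when moving (0 to 2 N when stopped), once bearing 7.6 N more per further rad. The pad meets the foot between 3.9 and 5.9 rad; stop at some 3 N above the free push (2 to 4 N is safe).
- clamp_knob_mid (a point): Middle of the crank's upright wooden knob: a cylinder 20 mm in diameter and 44 mm tall, 90 to 134 mm above the bench; this point is 116 mm above the bench and 60 mm from the spindle axis. The knob spins freely on its own pin, so it can be gripped from above and carried round the spindle without turning the gripper. Below it the crank's flat arm, 16 mm wide, is 78 to 88 mm above the bench.
- bin: Open sheet-steel bin, 146 (x) x 126 (y) x 55 mm, 4 mm walls, on a loose plywood foot 12 mm thick; rim 67 mm, inner floor 16 mm above the bench. Origin at bench level under the middle of the box; z up. The foot (130 mm wide in x) sticks out to +y as far as 180 mm from the origin; the pad stands over its bare part, 150 mm from the origin. 0.7 kg, not fixed.
- cup: Aluminium cup with the nuts. Flat sides 56 mm apart outside (y), 80 mm tall from x = +30 to -60 mm, 3 mm walls. Origin under the middle of its flat base (60 mm in x); z up. Back wall 62 mm tall at x = +30. Front wall slopes out at 45 degrees from the base to the pouring lip at x = -85, z = 55. Grip the sides near x = -18, z = 57, leaning; tip it 90 to 105 degrees to empty. 0.16 kg, heavy base.
- nut0: One of six equal steel hex nuts, 22 mm across flats, 25 mm across corners, 16 mm thick, 35 g; origin at the centre of its underside.
- nut1: One of six equal steel hex nuts, 22 mm across flats, 25 mm across corners, 16 mm thick, 35 g; origin at the centre of its underside.
- nut2: One of six equal steel hex nuts, 22 mm across flats, 25 mm across corners, 16 mm thick, 35 g; origin at the centre of its underside.
- nut3: One of six equal steel hex nuts, 22 mm across flats, 25 mm across corners, 16 mm thick, 35 g; origin at the centre of its underside.
- nut4: One of six equal steel hex nuts, 22 mm across flats, 25 mm across corners, 16 mm thick, 35 g; origin at the centre of its underside.
- nut5: One of six equal steel hex nuts, 22 mm across flats, 25 mm across corners, 16 mm thick, 35 g; origin at the centre of its underside.
- tin: Bystander: closed round flat tin, 76 mm in diameter, 45 mm tall, origin under its centre. Leave alone.
- tape: Bystander: black tape measure standing on edge, 68 x 36 x 62 mm, origin under its centre. Leave alone.
- pliers: Bystander: red-handled pliers lying flat, 180 mm long, origin at the pivot. Leave alone.
- strippers: Bystander: red-handled wire strippers lying flat, 165 mm long, origin at the pivot. Leave alone.
- slat: Bystander: pine offcut 160 x 45 x 28 mm, origin under its centre. Leave alone.
There are look-alikes about, which are no part of the job. Leave any pink look-alike of the clamp alone. Several things have the shape of the cup; the one meant has the colours described above.

How it is judged:
On the way, in this order (a step that is already met when the one before it is completed fails the run):
1. the clamp's pad bears firmly on the bin's foot (contact force between clamp and bin above 10 N), for 0.2 s.
2. all six nuts lie in the bin while the clamp still bears on its foot (x of nut0 in the frame of bin between -0.07 and 0.07 m and y of nut0 in the frame of bin between -0.06 and 0.06 m and z of nut0 in the frame of bin between 0.005 and 0.055 m and x of nut1 in the frame of bin between -0.07 and 0.07 m and y of nut1 in the frame of bin between -0.06 and 0.06 m and z of nut1 in the frame of bin between 0.005 and 0.055 m and x of nut2 in the frame of bin between -0.07 and 0.07 m and y of nut2 in the frame of bin between -0.06 and 0.06 m and z of nut2 in the frame of bin between 0.005 and 0.055 m and x of nut3 in the frame of bin between -0.07 and 0.07 m and y of nut3 in the frame of bin between -0.06 and 0.06 m and z of nut3 in the frame of bin between 0.005 and 0.055 m and x of nut4 in the frame of bin between -0.07 and 0.07 m and y of nut4 in the frame of bin between -0.06 and 0.06 m and z of nut4 in the frame of bin between 0.005 and 0.055 m and x of nut5 in the frame of bin between -0.07 and 0.07 m and y of nut5 in the frame of bin between -0.06 and 0.06 m and z of nut5 in the frame of bin between 0.005 and 0.055 m and contact force between clamp and bin above 10 N), for 0.2 s.
At the end, for the whole second after the job is handed in: All six nuts lie at rest inside the open box of the bin (below its rim), the clamp's pad still presses the bin's foot with more than 10 N, and the cup stands upright (within 6 degrees) and at rest on the bench itself, released (all of step 2 and angle between cup's own z axis and vertical below 0.1 rad and height (world z) of cup between -0.005 and 0.008 m and linear speed of each of cup, bin, nut0, nut1, nut2, nut3, nut4, nut5 below 0.02 m/s); the robot touches nothing.
It fails at once if the clamp is screwed so hard that it crushes the foot (over 80 N) (contact force between clamp and bin above 80 N).
It fails at once if the bin is shifted by more than 20 mm (distance of bin from where it was at the start of the episode above 0.02 m).
It fails at once if a bystander (tin, tape measure, pliers, strippers or offcut) is moved by more than 40 mm (distance of any of tin, tape, pliers, strippers, slat from where it was at the start of the episode above 0.04 m).
It also fails if it takes over 72 s, if anything falls off the work surface, if the arm or the gripper's body presses on something with over 40 N, if the wrist force passes 120 N, or if a joint passes its speed limit or range.

## Working session

There is one attempt and no reset: what is moved stays moved. The work goes in short steps, Python scripts to look and compute and a tool call to move; the robot and the scene stay as the last step left them, time stands still between calls to the robot, and variables do not carry over. Pictures are saved under pics/ and viewed, about 8 in all and at most 12, crops included, and the job is handed in when it is done.

Besides the shell and the picture viewer there is one more tool, called after "Emit:" as name(argument=value, ...), one argument or row to a line, values as JSON. drive_tool: Moves the arm, as the interface text tells. Its arguments: {"type":"object","properties":{"commands":{"type":"string"}},"required":["commands"]}

```bash
mkdir -p pics; ls
python3 - <<'E'
from plant import manip
import cv2,numpy as np
print(manip.state())
for n in("scene","top"):
    print(n,manip.camera_params(n)); cv2.imwrite(f"pics/{n}0.png",manip.grab_frame(n)[:,:,::-1])
E
```

```text
pics
{'time': 0.0, 'joint_pos': array([-1.37094317e+00,  5.34014594e-02,  1.61431908e+00,  4.29163615e-06,
        1.47601776e+00, -1.19026950e-01]), 'joint_vel': array([-5.32268659e-04,  1.89225681e-04, -7.81541035e-04, -1.07166715e-03,
       -1.76881204e-03, -4.74744554e-05]), 'joint_efforts': array([ 4.54221595e-05, -3.93680656e+01, -3.70176995e+01, -1.01091005e-04,
        6.92506816e-03,  1.15312679e-05]), 'tool_pos': array([ 0.19578192, -0.59278898,  0.19342049]), 'tool_rot': array([-1.07203304e-03,  9.87315802e-01,  1.58765095e-01, -4.12100722e-05]), 'contact_force': array([-0.71945307, -0.61500694,  0.006647  ]), 'ft_torque': array([-0.02940632, -0.02732826,  0.0079704 ]), 'gripper_width': 1.0001054585823783}
scene {'fx': 430.9643675917269, 'fy': 430.9643675917269, 'cx': 281.6882837937716, 'cy': 205.61674308271841, 'xyz': array([ 1.33970902, -0.20566334,  0.83599858]), 'orientation': array([-0.31753473,  0.73274281,  0.54934324, -0.24593022])}
top {'fx': 438.47769262554743, 'fy': 438.47769262554743, 'cx': 274.146049799902, 'cy': 213.08755452202905, 'xyz': array([0.28208363, 0.00772586, 1.2882954 ]), 'orientation': array([-0.08832612,  0.7205443 , -0.68311859,  0.07977091])}
```

View pics/scene0.png

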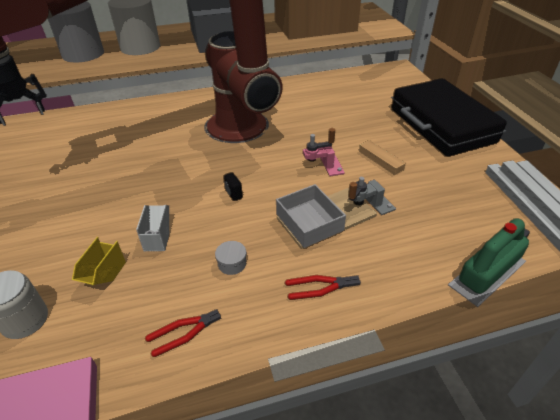

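View pics/top0.png

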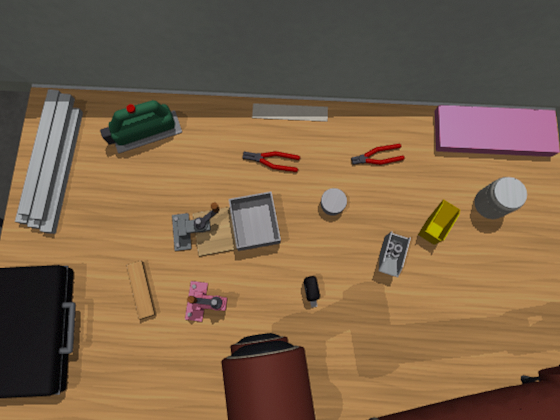

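The scene shows the grey clamp at top (195,228), which fits the description; the pink one at (205,302) is a look-alike. The bin is at (255,221). The bare aluminium cup holding nuts at (395,255) fits; the yellow one at (440,222) is a look-alike. I'll confirm both in one enlarged crop.

```bash
cat > h.py <<'E'
import numpy as np,cv2
from scipy.spatial.transform import Rotation as R
from plant import manip
def rot(q): return R.from_quat([q[1],q[2],q[3],q[0]]).as_matrix()
def ray(p,u,v,z):
    d=rot(p["orientation"])@[(u-p["cx"])/p["fx"],(v-p["cy"])/p["fy"],1]
    return p["xyz"]+d*(z-p["xyz"][2])/d[2]
def proj(p,X):
    c=(np.atleast_2d(X)-p["xyz"])@rot(p["orientation"])
    return np.c_[p["fx"]*c[:,0]/c[:,2]+p["cx"],p["fy"]*c[:,1]/c[:,2]+p["cy"]]
E
python3 - <<'E'
import cv2,numpy as np
t=cv2.imread("pics/top0.png");
a=t[190:265,165:290]; b=t[195:290,365:465]
A=cv2.resize(a,None,fx=6,fy=6,interpolation=cv2.INTER_CUBIC)[:, :750]
B=cv2.resize(b,None,fx=6,fy=6,interpolation=cv2.INTER_CUBIC)
cv2.imwrite("pics/a.png",A);cv2.imwrite("pics/b.png",B)
E
```

```text
(no output)
```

View pics/a.png

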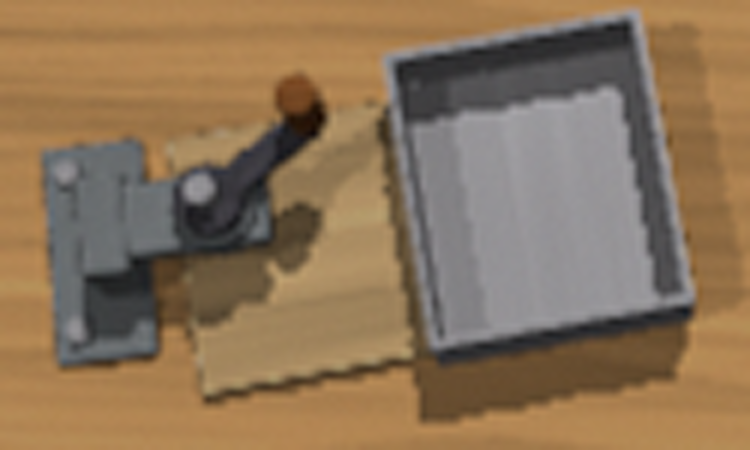

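View pics/b.png

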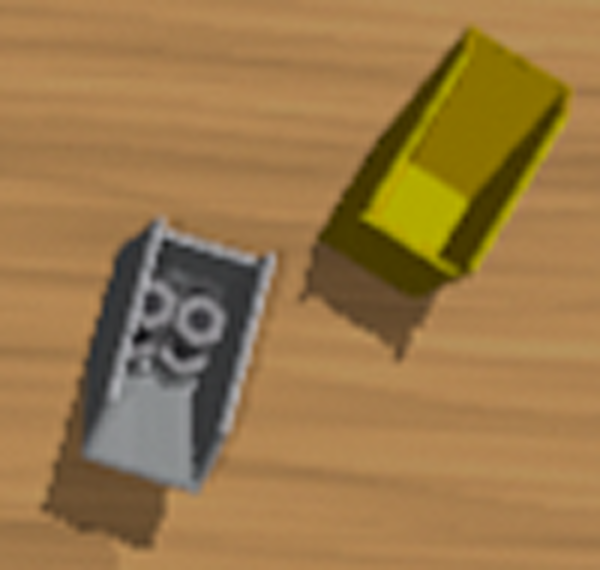

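```bash
cat > fit.py <<'E'
from h import *
from scipy.optimize import least_squares
p=manip.camera_params("top")
def fit(M,px,g):
    M=np.array(M)/1000.
    def X(s):
        c,n=np.cos(s[2]),np.sin(s[2]); return np.c_[s[0]+c*M[:,0]-n*M[:,1],s[1]+n*M[:,0]+c*M[:,1],M[:,2]]
    r=least_squares(lambda s:(proj(p,X(s))-px).ravel(),g)
    print(r.x,r.fun.round(1)); return r.x
o=np.array([165,190])-.4; o2=np.array([365,195])-.4
a=lambda *l:np.array(l)/6+o
b=lambda *l:np.array(l)/6+o2
g=ray(p,255,221,.067); 
bin=fit([[73,63,67],[73,-63,67],[-73,-63,67],[65,180,12],[-65,180,12]],a([387,58],[637,11],[693,303],[167,140],[205,398]),[g[0],g[1],0])
g=ray(p,395,255,.06)
cup=fit([[30,28,80],[30,-28,80],[-85,28,55],[-85,-28,55]],b([159,220],[273,255],[83,457],[202,491]),[g[0],g[1],0])
u=lambda x,y,s:np.array([s[0]+np.cos(s[2])*x-np.sin(s[2])*y,s[1]+np.sin(s[2])*x+np.cos(s[2])*y])
sp=u(0,.15,bin)
print("pad",sp, "knob134",ray(p,*a([297,95])[0],.134)[:2],"arm",ray(p,*a([312,118])[0],.088)[:2],"hubnut",ray(p,*a([200,187])[0],.10)[:2])
k=ray(p,*a([297,95])[0],.134)[:2]-sp; print(np.linalg.norm(k),np.degrees(np.arctan2(k[1],k[0])))
# clamp base edges
for c in([42,155],[143,142],[157,358],[60,367]): print(ray(p,*a(c)[0],.012)[:2])
E
python3 fit.py
```

```text
[0.55681074 0.0865501  0.23551525] [-0.6 -0.2  0.6 -0.   0.5  0.1 -0.1  0.4 -0.4 -0.2]
[ 0.50518725 -0.31871536 -0.25615243] [-0.2 -0.5  0.3 -0.3  0.1  0.2 -0.2  0.6]
pad [0.52180913 0.23240924] knob134 [0.57482255 0.1939055 ] arm [0.57570107 0.19329924] hubnut [0.53716699 0.24050649]
0.06552069195370083 -35.99097277558968
[0.56821066 0.33816346]
[0.57751915 0.28841347]
[0.46939389 0.27064796]
[0.46244079 0.31769411]
```

The crops confirm the grey clamp (knob at crop (297,95), hub at about (200,187)) and the bare aluminium cup with nuts, lip toward the robot. Fit residuals are under 1 px. Now I'll go above the knob.

Emit:
drive_tool(
  commands="85 .8 -.85 -.2 0;85 .8 -.85 -.2 0;85 .8 -.85 -.2 0;85 .8 -.85 -.2 0;85 .8 -.85 -.2 0;85 .8 -.85 -.2 0;85 .8 -.85 -.2 0;85 .8 -.85 -.2 0",
)

```text
time: 1.1
tool_pos: [0.3145, -0.3383, 0.2424]
tool_rot: [-0.0, 0.987, 0.159, -0.0]
contact_force: [0.6, 0.5, -0.3]
gripper_width: 0.997
```

Emit:
drive_tool(
  commands="85 .8 -.9 0 0;85 .8 -.9 0 0;85 .8 -.9 0 0;85 .8 -.9 0 0;85 .8 -.9 0 0;85 .8 -.9 0 0;85 .8 -.9 0 0;85 .8 -.9 0 0",
)

```text
time: 2.1
tool_pos: [0.429, -0.0731, 0.2423]
tool_rot: [-0.0, 0.987, 0.159, -0.0]
contact_force: [0.3, -0.2, -0.3]
gripper_width: 0.991
```

Emit:
drive_tool(
  commands="60 .9 -.9 0 0;60 .9 -.9 0 0;60 .9 -.9 0 0;60 .9 -.9 0 0;60 .9 -.9 0 0;60 .5 -.9 0 0;60 .1 -.7 0 0;60 0 0 0 0",
)

```text
time: 3.1
tool_pos: [0.5163, 0.1484, 0.242]
tool_rot: [0.0, 0.987, 0.16, -0.001]
contact_force: [0.4, -0.0, 0.2]
gripper_width: 0.7
```

Run:
```python
from h import *
s=manip.state(); p=manip.camera_params("wrist"); f=manip.grab_frame("wrist")
np.save("w1.npy",p,allow_pickle=True); print(s["tool_pos"],s["tool_rot"],s["contact_force"],p)
cv2.imwrite("pics/w1.png",cv2.resize(f[:,:,::-1],(784,588),interpolation=cv2.INTER_CUBIC))
```

```text
[0.51632925 0.14841852 0.24201826] [ 1.92568144e-05  9.87141923e-01  1.59845061e-01 -6.16519859e-04] [ 0.43612578 -0.04198901  0.16778836] {'fx': 328.2892580011116, 'fy': 328.2892580011116, 'cx': 282.23569774511384, 'cy': 210.61064896043982, 'xyz': array([0.58417487, 0.17208649, 0.42117325]), 'orientation': array([ 0.11463123,  0.80282662, -0.57923128, -0.08258464])}
```

View pics/w1.png

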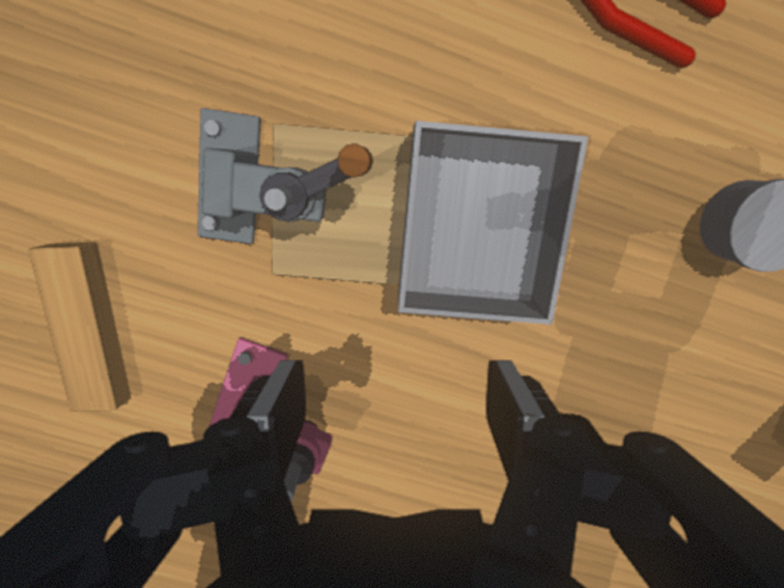

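The wrist view shows the knob top at (354,159) and the spindle top at (275,198), both at 1.4x scale, with the bin rim clear.

```bash
cat > tri.py <<'E'
from h import *
from scipy.optimize import least_squares
pt=manip.camera_params("top"); pw=np.load("w1.npy",allow_pickle=True).item()
o=np.array([165,190])-.4
def tri(a,w):
    r=least_squares(lambda X:np.r_[proj(pt,X)[0]-(np.array(a)/6+o),(proj(pw,X)[0]-np.array(w)/1.4)],[.55,.2,.1],x_scale=.01); return r.x,r.fun.round(1)
print("knob",tri([297,95],[354,159])); print("spindle",tri([200,187],[275,198]))
for z in(.134,): print(ray(pw,354/1.4,159/1.4,z))
for z in(.09,.1,.11,.12): print(z,ray(pw,275/1.4,198/1.4,z))
# base plate corners on wrist view, z=~.01
for c in([202,108],[260,117],[253,243],[198,234]): print(ray(pw,c[0]/1.4,c[1]/1.4,.012))
# bin rim
for c in([415,122],[587,136],[551,322],[400,310]): print(ray(pw,c[0]/1.4,c[1]/1.4,.067))
E
python3 tri.py
```

```text
knob (array([0.57726434, 0.19655641, 0.12337701]), array([-0.3,  0.1,  0.1,  0. ]))
spindle (array([0.53601595, 0.24096634, 0.10619261]), array([-0.6, -0.1,  0.2,  0.1]))
[0.57748222 0.19577371 0.134     ]
0.09 [0.53353813 0.24469974 0.09      ]
0.1 [0.53506714 0.24250714 0.1       ]
0.11 [0.53659615 0.24031453 0.11      ]
0.12 [0.53812516 0.23812192 0.12      ]
[0.57370042 0.337239   0.012     ]
[0.58205421 0.28995459 0.012     ]
[0.47684997 0.27079279 0.012     ]
[0.46927868 0.31927761 0.012     ]
[0.61439607 0.16691012 0.067     ]
[0.64489421 0.0447434  0.067     ]
[0.50449351 0.01138374 0.067     ]
[0.47538169 0.13170364 0.067     ]
```

Emit:
drive_tool(
  commands="45 .8 -.29 .4 0;45 .8 -.29 .4 0;45 .82 -.29 .4 0;45 0 0 .3 0;45 0 0 .9 0;45 0 0 .9 0;45 0 0 .9 0;45 0 0 .63 0",
)

```text
time: 4.15
tool_pos: [0.5766, 0.1938, 0.0964]
tool_rot: [0.0, 0.987, 0.158, -0.001]
contact_force: [0.1, 0.9, -0.2]
gripper_width: 0.525
```

Emit:
drive_tool(
  commands="45 0 0 0 0;0 0 0 0 0;0 0 0 0 0;0 0 0 0 0;0 0 0 0 0;0 0 0 0 0;0 0 0 0 0;0 0 0 0 0",
)

```text
time: 5.15
tool_pos: [0.5775, 0.195, 0.0977]
tool_rot: [0.0, 0.987, 0.159, -0.0]
contact_force: [0.7, -0.1, 0.5]
gripper_width: -0.005
```

The gripper shut fully, so it missed the knob. I'll look.

Run:
```python
from h import *
s=manip.state(); p=manip.camera_params("wrist"); f=manip.grab_frame("wrist")
np.save("w2.npy",p,allow_pickle=True); print(s["tool_pos"],s["gripper_width"],p["xyz"],proj(p,[[.577,.196,.134],[.536,.241,.106],s["tool_pos"]]))
cv2.imwrite("pics/w2.png",f[:,:,::-1])
```

```text
[0.57753534 0.19497323 0.09769839] -0.00487046547233482 [0.64526295 0.21843944 0.27698073] [[281.98500015 271.47287837]
 [186.55439425 288.30256314]
 [283.96032964 242.85794788]]
```

View pics/w2.png

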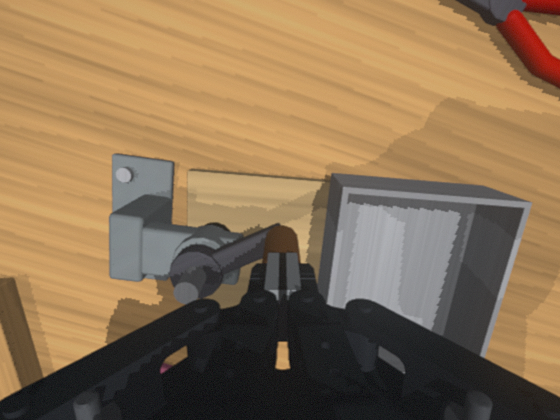

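Run:
```python
from h import *
p=np.load("w2.npy",allow_pickle=True).item()
S=np.array([.536,.241])
for a in(-70,-60,-48,-36,-25,-15):
    d=np.array([np.cos(np.radians(a)),np.sin(np.radians(a))])
    k=S+.06*d
    print(a,k.round(4),[proj(p,[*k,z])[0].round(0) for z in(.088,.112,.134)])
f=cv2.imread("pics/w2.png")
cv2.imwrite("pics/w2z.png",cv2.resize(f[190:320,150:350],None,fx=4,fy=4,interpolation=cv2.INTER_CUBIC))
```

```text
-70 [0.5565 0.1846] [array([289., 271.]), array([290., 291.]), array([291., 313.])]
-60 [0.566 0.189] [array([287., 256.]), array([288., 274.]), array([288., 295.])]
-48 [0.5761 0.1964] [array([281., 238.]), array([281., 254.]), array([281., 273.])]
-36 [0.5845 0.2057] [array([271., 221.]), array([269., 235.]), array([267., 252.])]
-25 [0.5904 0.2156] [array([258., 208.]), array([255., 220.]), array([251., 234.])]
-15 [0.594  0.2255] [array([244., 197.]), array([239., 208.]), array([232., 221.])]
```

View pics/w2z.png

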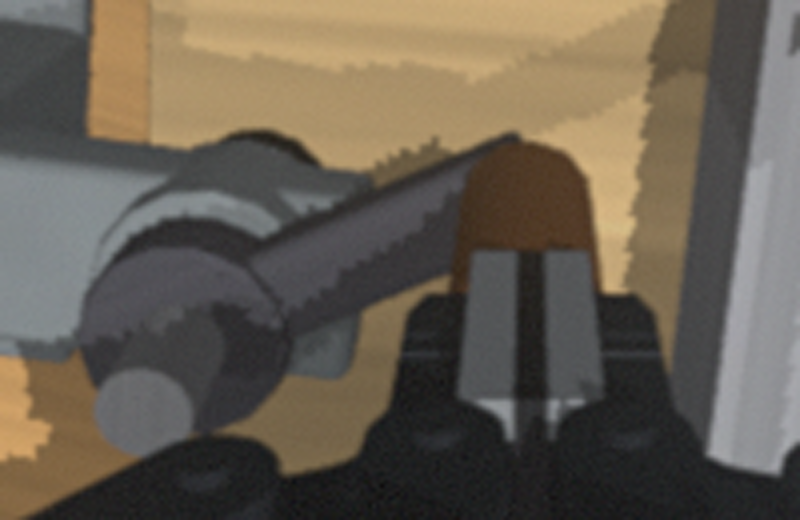

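Images suggest the shut fingertips sit above the knob, despite the reported z. A gentle touch test downward will settle that.

Emit:
drive_tool(
  commands="0 0 0 .05 0;0 0 0 .05 0;0 0 0 .05 0;0 0 0 .05 0;0 0 0 0 0;0 0 0 0 0;0 0 0 0 0;0 0 0 0 0",
)

```text
time: 6.2
tool_pos: [0.5794, 0.1957, 0.0968]
tool_rot: [-0.0, 0.987, 0.159, 0.002]
contact_force: [-5.8, -0.5, 16.2]
gripper_width: -0.003
```

Run:
```python
from h import *
s=manip.state(); print(s["tool_pos"],s["contact_force"],s["gripper_width"],s["joint_pos"])
p=manip.camera_params("scene"); f=manip.grab_frame("scene")
print(proj(p,[s["tool_pos"],[.577,.196,.134]]))
c=proj(p,s["tool_pos"])[0].astype(int); c=f[c[1]-65:c[1]+35,c[0]-65:c[0]+65,::-1]
cv2.imwrite("pics/s2.png",cv2.resize(c,None,fx=6,fy=6,interpolation=cv2.INTER_CUBIC))
```

```text
[0.57936156 0.19565203 0.09678012] [-5.76777894 -0.54010315 16.15871114] -0.003001529393024652 [2.03830750e-01 9.62975251e-02 1.73497705e+00 4.13098482e-04
 1.30622147e+00 1.45554270e+00]
[[352.91275715 194.89895515]
 [354.14605814 183.26331335]]
```

View pics/s2.png

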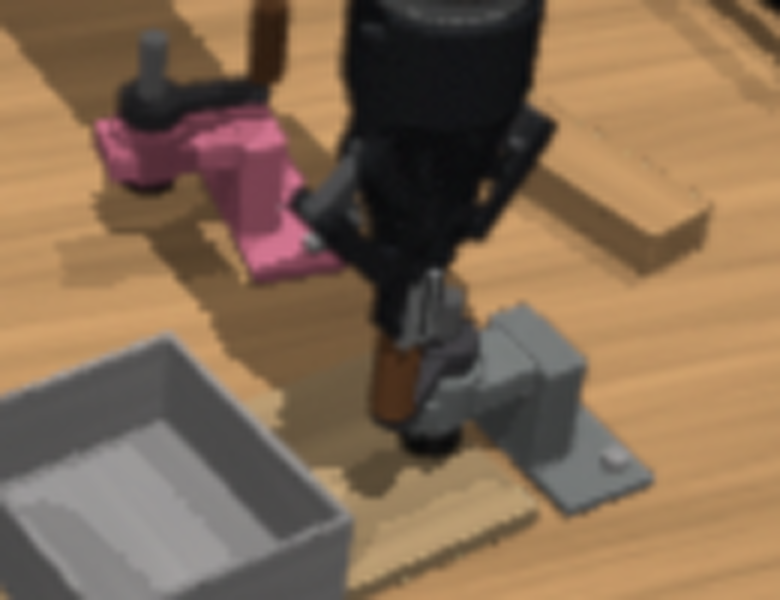

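The crop confirms it: the fingertips rest on the knob's top (16 N), so the real tips sit about 37 mm behind the reported TCP. I'll lift, open and go down accordingly.

Run:
```python
from plant import manip
print(manip.pinch_z,[a for a in dir(manip) if a[0]!='_'])
```

```text
0.0187 ['IKError', 'camera_params', 'grab_frame', 'job_done', 'pinch_z', 'state']
```

Emit:
drive_tool(
  commands="0 0 0 -.4 0;45 0 0 -.4 0;45 0 0 0 0;45 0 0 0 0;45 0 0 .4 0;45 0 0 .4 0;45 0 0 .4 0;45 0 0 .3 0",
)

```text
time: 7.25
tool_pos: [0.5769, 0.1948, 0.0692]
tool_rot: [0.0, 0.987, 0.159, -0.001]
contact_force: [-0.2, -0.8, 0.7]
gripper_width: 0.53
```

Emit:
drive_tool(
  commands="45 0 0 .15 0;45 0 0 .15 0;45 0 0 0 0;0 0 0 0 0;0 0 0 0 0;0 0 0 0 0;0 0 0 0 0;0 0 0 0 0",
)

```text
time: 8.25
tool_pos: [0.5777, 0.1957, 0.0625]
tool_rot: [-0.001, 0.987, 0.159, 0.0]
contact_force: [-2.8, 4.0, 5.4]
gripper_width: 0.217
```

Gripped (0.217 ≈ 18.5 mm). Next I'll work out the arc rows.

```bash
cat > arc.py <<'E'
import sys,numpy as np
# args: start angle deg, step rad, n ; world circle r=.06 clockwise, tool yaw fixed
a0,st,n=float(sys.argv[1]),float(sys.argv[2]),int(sys.argv[3])
ax=np.array([.9495,.3139]); ay=np.array([.3139,-.9495])
a=np.radians(a0)-st*np.arange(n+1); P=.06*np.c_[np.cos(a),np.sin(a)]
for d in np.diff(P,axis=0)/.03: print("0 %.2f %.2f 0 0;"%(d@ax,d@ay),end="")
print(np.degrees(a[-1]))
E
python3 arc.py -47.4 .125 8;python3 arc.py -104.7 .1 16
```

```text
0 -0.23 0.09 0 0;0 -0.24 0.06 0 0;0 -0.25 0.03 0 0;0 -0.25 -0.00 0 0;0 -0.25 -0.03 0 0;0 -0.24 -0.07 0 0;0 -0.23 -0.09 0 0;0 -0.22 -0.12 0 0;-104.69577951308233
0 -0.16 -0.12 0 0;0 -0.15 -0.13 0 0;0 -0.14 -0.15 0 0;0 -0.12 -0.16 0 0;0 -0.10 -0.17 0 0;0 -0.09 -0.18 0 0;0 -0.07 -0.19 0 0;0 -0.05 -0.19 0 0;0 -0.03 -0.20 0 0;0 -0.01 -0.20 0 0;0 0.01 -0.20 0 0;0 0.03 -0.20 0 0;0 0.05 -0.19 0 0;0 0.07 -0.19 0 0;0 0.09 -0.18 0 0;0 0.11 -0.17 0 0;-196.37324722093172
```

Emit:
drive_tool(
  commands="0 -.23 .09 0 0;0 -.24 .06 0 0;0 -.25 .03 0 0;0 -.25 0 0 0;0 -.25 -.03 0 0;0 -.24 -.07 0 0;0 -.23 -.09 0 0;0 -.22 -.12 0 0",
)

```text
time: 9.25
tool_pos: [0.5244, 0.1805, 0.0626]
tool_rot: [0.001, 0.987, 0.159, 0.003]
contact_force: [5.7, 3.2, -0.6]
gripper_width: 0.218
```

Emit:
drive_tool(
  commands="0 -.15 -.14 0 0;0 -.14 -.15 0 0;0 -.13 -.16 0 0;0 -.12 -.16 0 0;0 -.1 -.17 0 0;0 -.09 -.18 0 0;0 -.07 -.19 0 0;0 -.05 -.19 0 0",
)

```text
time: 10.25
tool_pos: [0.4848, 0.2084, 0.0625]
tool_rot: [0.003, 0.987, 0.159, -0.001]
contact_force: [-3.4, -7.0, 8.2]
gripper_width: 0.215
```

```bash
python3 arc.py -150.5 .05 40 | tr ';' '\n' | awk 'NR%8==1{print "--"}{print $2,$3}'
```

```text
--
-0.02 -0.10
-0.01 -0.10
-0.01 -0.10
-0.00 -0.10
0.00 -0.10
0.01 -0.10
0.01 -0.10
0.02 -0.10
--
0.02 -0.10
0.03 -0.10
0.03 -0.09
0.04 -0.09
0.04 -0.09
0.05 -0.09
0.05 -0.09
0.05 -0.08
--
0.06 -0.08
0.06 -0.08
0.07 -0.07
0.07 -0.07
0.07 -0.07
0.08 -0.06
0.08 -0.06
0.08 -0.06
--
0.09 -0.05
0.09 -0.05
0.09 -0.04
0.09 -0.04
0.09 -0.03
0.10 -0.03
0.10 -0.02
0.10 -0.02
--
0.10 -0.01
0.10 -0.01
0.10 -0.00
0.10 0.00
0.10 0.01
0.10 0.01
0.10 0.02
0.10 0.02
--
```

Emit:
drive_tool(
  commands="0 -.03 -.1 0 0;0 -.02 -.1 0 0;0 -.02 -.1 0 0;0 -.01 -.1 0 0;0 0 -.1 0 0;0 .01 -.1 0 0;0 .01 -.1 0 0;0 .02 -.1 0 0",
)

```text
time: 11.25
tool_pos: [0.4767, 0.2316, 0.0625]
tool_rot: [0.002, 0.987, 0.159, -0.0]
contact_force: [-1.6, -4.4, 5.1]
gripper_width: 0.22
```

Emit:
drive_tool(
  commands="0 .02 -.1 0 0;0 .02 -.1 0 0;0 .03 -.09 0 0;0 .04 -.09 0 0;0 .04 -.09 0 0;0 .05 -.09 0 0;0 .05 -.09 0 0;0 .05 -.08 0 0",
)

```text
time: 12.25
tool_pos: [0.4784, 0.2554, 0.0625]
tool_rot: [0.002, 0.987, 0.159, -0.0]
contact_force: [-1.7, -4.3, 6.5]
gripper_width: 0.221
```

Emit:
drive_tool(
  commands="0 .06 -.08 0 0;0 .06 -.08 0 0;0 .07 -.07 0 0;0 .07 -.07 0 0;0 .07 -.07 0 0;0 .08 -.06 0 0;0 .08 -.06 0 0;0 .08 -.06 0 0",
)

```text
time: 13.25
tool_pos: [0.4889, 0.2763, 0.0625]
tool_rot: [0.002, 0.987, 0.159, -0.001]
contact_force: [-4.1, -5.1, 7.9]
gripper_width: 0.215
```

Emit:
drive_tool(
  commands="0 .04 -.03 0 0;0 .05 -.03 0 0;0 .04 -.02 0 0;0 .05 -.02 0 0;0 .04 -.02 0 0;0 .05 -.02 0 0;0 .05 -.02 0 0;0 .05 -.01 0 0",
)

```text
time: 14.25
tool_pos: [0.497, 0.2848, 0.0624]
tool_rot: [0.002, 0.987, 0.159, -0.002]
contact_force: [-7.1, -4.3, 9.4]
gripper_width: 0.215
```

Contact is confirmed: tangential push went 4.4 → 6.5 → 8.2 N, about 3.5 N above free, roughly 40 N at the pad. Release and lift.

Emit:
drive_tool(
  commands="45 0 0 0 0;45 0 0 0 0;45 0 0 0 0;45 0 0 -.3 0;45 0 0 -1 0;45 0 0 -1 0;45 0 0 -1 0;45 0 0 -1 0",
)

```text
time: 15.25
tool_pos: [0.4983, 0.2863, 0.1926]
tool_rot: [-0.0, 0.987, 0.159, 0.0]
contact_force: [0.2, -0.1, -0.4]
gripper_width: 0.53
```

Emit:
drive_tool(
  commands="80 -.95 1 -.4 0;80 -.95 1 -.4 0;80 -.95 1 -.4 0;80 -.95 1 -.4 0;80 -.95 1 0 0;80 -.95 1 0 0;80 -.95 1 0 0;80 -.95 1 0 0",
)

```text
time: 16.25
tool_pos: [0.3563, -0.0141, 0.2396]
tool_rot: [0.0, 0.987, 0.159, 0.001]
contact_force: [-0.6, -0.3, 0.3]
gripper_width: 0.936
```

Emit:
drive_tool(
  commands="80 -.95 .3 0 0;80 -.95 .3 0 0;80 -.95 .3 0 0;80 -.95 .3 0 0;80 0 0 0 0;80 0 0 0 0;80 0 0 0 0;80 0 0 0 0",
)

```text
time: 17.25
tool_pos: [0.2602, -0.0826, 0.2387]
tool_rot: [-0.0, 0.987, 0.16, -0.0]
contact_force: [-0.2, 0.3, 0.0]
gripper_width: 0.933
```

Run:
```python
from plant import manip
s=manip.state(); print(s["tool_pos"],s["tool_rot"],s["joint_pos"])
```

```text
[ 0.26019423 -0.08255646  0.23874726] [-2.80646169e-04  9.87191085e-01  1.59541925e-01 -2.39006382e-04] [-5.82630258e-01 -9.63111966e-01  2.25911373e+00  9.36195378e-05
  1.84632261e+00  6.67738251e-01]
```

Emit:
drive_tool(
  commands="80 -.8 .3 0 0;80 -.8 .3 0 0;80 -.8 .3 0 0;80 -.8 .3 0 0;80 -.8 .3 0 0;80 -.8 .3 0 0;80 -.8 .3 0 0;80 -.8 .3 0 0",
)

```text
time: 18.25
tool_pos: [0.1222, -0.2273, 0.2437]
tool_rot: [-0.007, 0.987, 0.159, -0.007]
contact_force: [-0.7, 0.1, 1.3]
gripper_width: 0.937
```

Run:
```python
from plant import manip
s=manip.state(); print(s["tool_pos"],s["tool_rot"],s["joint_pos"])
```

```text
[ 0.12217326 -0.22726505  0.24369463] [-0.00717617  0.98718726  0.15923457 -0.00736001] [-1.35156797 -0.99495245  2.26456571 -0.01456606  1.88714882 -0.10504586]
```

Emit:
drive_tool(
  commands="80 .1 -1 0 0;80 .1 -1 0 0;80 .1 -1 0 0;80 .1 -1 0 0;80 .1 -1 0 0;80 .1 -1 0 0;80 .1 -1 0 0;80 .1 -1 0 0",
)

```text
time: 19.25
tool_pos: [0.177, -0.1108, 0.2913]
tool_rot: [-0.057, 0.985, 0.16, -0.039]
contact_force: [1.0, -0.3, 0.4]
gripper_width: 0.938
```

Run:
```python
from plant import manip
s=manip.state(); print(s["tool_pos"],s["tool_rot"],s["joint_pos"])
```

```text
[ 0.17701304 -0.11080772  0.29127935] [-0.05733676  0.98472796  0.15966809 -0.03910812] [-0.9022859  -1.01010314  2.19718504 -0.01449087  2.09282016  0.34066391]
```

Pushing at the inner boundary leans the tool (8° so far). That opens a plan. Lean about 50° toward the robot, grasp the cup that way, then a 180° turn about tool z tips the cup about 100°. Lean has to point along the cup's lip direction (world 165°), so I'll swing to that heading and keep pushing inward.

Emit:
drive_tool(
  commands="80 .83 -.83 0 0;80 .83 -.83 0 0;80 .83 -.83 0 0;80 .83 -.83 0 0;80 -.84 -.54 0 0;80 -.84 -.54 0 0;80 -.84 -.54 0 0;80 -.84 -.54 0 0",
)

```text
time: 20.25
tool_pos: [0.1949, 0.042, 0.3343]
tool_rot: [-0.06, 0.983, 0.159, -0.064]
contact_force: [1.2, -0.1, 0.4]
gripper_width: 0.939
```

```bash
cat > st.py <<'E'
from h import *
s=manip.state(); M=rot(s["tool_rot"]); t=M[:,2]
print("t",round(s["time"],2),"pos",s["tool_pos"].round(4),"tilt",np.degrees(np.arccos(-t[2])).round(1),"h",np.degrees(np.arctan2(t[1],t[0])).round(1),"grip",round(s["gripper_width"],3))
print("j",s["joint_pos"].round(3),"F",s["contact_force"].round(1)); print(M.round(4).tolist())
E
python3 st.py
```

```text
t 20.25 pos [0.1949 0.042  0.3343] tilt 10.1 h 145.9 grip 0.939
j [-0.267 -1.01   2.128  0.069  2.189  1.018] F [ 1.2 -0.1  0.4]
[[0.9411, 0.3055, -0.145], [0.3209, -0.942, 0.0981], [-0.1066, -0.1389, -0.9846]]
```

Emit:
drive_tool(
  commands="80 -.85 -.75 .7 0;80 -.85 -.7 .7 0;80 -.95 -.45 .75 0;80 -.95 -.45 .75 0;80 -.95 -.45 .75 0;80 -.95 -.45 .75 0;80 -.95 -.45 .75 0;80 -.95 -.45 .75 0",
)

```text
time: 21.25
tool_pos: [0.1086, 0.1781, 0.2689]
tool_rot: [-0.041, 0.976, 0.164, -0.135]
contact_force: [0.3, -0.1, -0.6]
gripper_width: 0.94
```

```bash
python3 st.py
```

```text
t 21.25 pos [0.1086 0.1781 0.2689] tilt 16.2 h 172.8 grip 0.94
j [ 0.413 -1.01   2.25   0.171  2.14   1.726] F [ 0.3 -0.1 -0.6]
[[0.9096, 0.309, -0.2776], [0.331, -0.943, 0.0349], [-0.251, -0.1237, -0.9601]]
```

Emit:
drive_tool(
  commands="80 .65 .95 -.3 0;80 .65 .95 -.3 0;80 .65 .95 -.3 0;80 .65 .95 -.3 0;80 -.3 .87 0 0;80 -.3 .87 0 0;80 -.3 .87 0 0;80 0 0 0 0",
)

```text
time: 22.25
tool_pos: [0.2253, 0.0114, 0.2669]
tool_rot: [-0.041, 0.977, 0.162, -0.135]
contact_force: [0.8, 0.7, -0.5]
gripper_width: 0.934
```

```bash
python3 st.py
```

```text
t 22.25 pos [0.2253 0.0114 0.2669] tilt 16.2 h 172.6 grip 0.934
j [-0.239 -0.82   2.168 -0.035  2.076  0.989] F [ 0.8  0.7 -0.5]
[[0.9107, 0.3061, -0.2774], [0.3282, -0.9439, 0.0361], [-0.2508, -0.1239, -0.9601]]
```

```bash
cat > kin.py <<'E'
import numpy as np
from scipy.optimize import least_squares
D=[(.0534,1.6143,1.4760,.1958,-.5928,.1934),(.0963,1.7350,1.3062,.5794,.1957,.0968),(-.9631,2.2591,1.8463,.2602,-.0826,.2387),(-1.0101,2.1972,2.0928,.1770,-.1108,.2913)]
# lateral offset o
def fk(p,q):
    a1,a2,L,d,o,e=p; s=q[0]+q[1]; u=s+q[2]
    return e+a1*np.sin(q[0])+a2*np.sin(s)+L*np.sin(u), d+a1*np.cos(q[0])+a2*np.cos(s)+L*np.cos(u)
def res(p):
    r=[]
    for q in D:
        f=fk(p,q); r+= [f[0]-np.sqrt(q[3]**2+q[4]**2-p[4]**2), f[1]-q[5]]
    return np.r_[r,.01*(p[2]-.25),.01*(p[5])]
s=least_squares(res,[.45,.4,.25,.3,.074,0]); print(s.x.round(4),s.fun.round(4)); P=s.x
for j2,j3 in((-1.01,2.58),(-1.01,2.4),(-.8,2.58)): print(j2,j3,[np.round(fk(P,(j2,j3,np.pi+t-j2-j3)),3).tolist()+[round(np.pi+t-j2-j3,2)] for t in(0,.28,.6,.87)])
E
python3 kin.py
```

```text
[0.3801 0.5787 0.2688 0.1367 0.0759 0.0171] [-0.0069 -0.0018  0.0071  0.0005 -0.0004  0.0033  0.0002 -0.002   0.0002
  0.0002]
-1.01 2.58 [[0.274, 0.071, 1.57], [0.2, 0.081, 1.85], [0.122, 0.118, 2.17], [0.068, 0.166, 2.44]]
-1.01 2.4 [[0.264, 0.174, 1.75], [0.19, 0.185, 2.03], [0.113, 0.221, 2.35], [0.059, 0.27, 2.62]]
-0.8 2.58 [[0.31, 0.013, 1.36], [0.236, 0.023, 1.64], [0.159, 0.06, 1.96], [0.105, 0.108, 2.23]]
```

```bash
cat > plan.py <<'E'
from h import *
def plan(legs,g,pos=None,M=None):
    """legs: (target xyz, total turn deg, n rows[, opening])"""
    s=manip.state(); pos=s["tool_pos"].copy() if pos is None else pos; M=rot(s["tool_rot"]) if M is None else M
    out=[]
    for L in legs:
        T,tu,n=L[:3]; gg=L[3] if len(L)>3 else g
        for i in range(n):
            d=np.round(M.T@((np.array(T)-pos)/(n-i))/.03,2)
            if abs(d).max()>1: print("!!",d)
            out.append("%g %g %g %g %g"%(gg,*d,round(tu/n,2)))
            pos=pos+M@d*.03; M=M@R.from_euler("z",round(tu/n,2),degrees=True).as_matrix()
        print("leg end",pos.round(4))
    for i in range(0,len(out),8): print(";".join(out[i:i+8]), len(out[i:i+8]))
    return pos,M
E
python3 - <<'E'
from plan import *
p=manip.camera_params("top")
for n,u,v,z in(("pliersL",245,157,.01),("pliersR",298,162,.01),("tin",333,201,.045),("green",180,125,.02),("greenb",105,135,.05),("rulerL",252,112,.01),("rulerR",328,112,.01),("yellow",440,222,.06),("tape",312,289,.06),("str",352,160,.01),("edge",200,95,0)): print(n,ray(p,u,v,z)[:2].round(3))
M=rot(manip.state()["tool_rot"]); t=M[:,2]
g=np.array([.4878,-.3141,.057])+.0557*t; print(g)
plan([(g+[0,0,.13],34.5,14,80),(g+[0,0,.03],0,5,80),(g,0,3,80),(g,0,2,80)],80)
E
```

```text
pliersL [0.766 0.132]
pliersR [ 0.758 -0.033]
tin [ 0.629 -0.139]
green [0.858 0.342]
greenb [0.8   0.559]
rulerL [0.919 0.12 ]
rulerR [ 0.931 -0.121]
yellow [ 0.579 -0.445]
tape [ 0.37  -0.085]
str [ 0.773 -0.199]
edge [0.975 0.293]
[ 0.47235155 -0.3120911   0.0035229 ]
leg end [ 0.4723 -0.3122  0.1334]
leg end [ 0.4723 -0.3119  0.0334]
leg end [ 0.4724 -0.312   0.0034]
leg end [ 0.4724 -0.312   0.0034]
80 0.36 0.95 0.11 2.46;80 0.4 0.93 0.11 2.46;80 0.44 0.91 0.11 2.46;80 0.48 0.89 0.12 2.46;80 0.52 0.87 0.11 2.46;80 0.56 0.85 0.12 2.46;80 0.59 0.82 0.11 2.46;80 0.63 0.8 0.12 2.46 8
80 0.66 0.77 0.11 2.46;80 0.69 0.74 0.12 2.46;80 0.72 0.71 0.11 2.46;80 0.76 0.68 0.12 2.46;80 0.78 0.64 0.11 2.46;80 0.81 0.61 0.12 2.46;80 0.18 -0.03 0.64 0;80 0.19 -0.03 0.64 0 8
80 0.18 -0.03 0.64 0;80 0.19 -0.02 0.64 0;80 0.18 -0.03 0.64 0;80 0.09 -0.01 0.32 0;80 0.09 -0.01 0.32 0;80 0.1 -0.02 0.32 0;80 -0 0 -0 0;80 -0 0 -0 0 8
```

Inner-boundary lean stalls near the base, while outer-boundary lean (outward) is easy. New plan:
1. Grasp the cup with the present 16° lean.
2. Turn it so its lip faces outward, level it at the outer boundary and park it.
3. Lean the empty tool about 50° outward, regrasp, and pour by spinning 180°.

Emit:
drive_tool(
  commands="80 .36 .95 .11 2.46;80 .4 .93 .11 2.46;80 .44 .91 .11 2.46;80 .48 .89 .12 2.46;80 .52 .87 .11 2.46;80 .56 .85 .12 2.46;80 .59 .82 .11 2.46;80 .63 .8 .12 2.46",
)

```text
time: 23.25
tool_pos: [0.3686, -0.172, 0.1902]
tool_rot: [-0.017, 0.99, -0.005, -0.14]
contact_force: [0.7, -0.7, 0.0]
gripper_width: 0.936
```

Emit:
drive_tool(
  commands="80 .66 .77 .11 2.46;80 .69 .74 .12 2.46;80 .72 .71 .11 2.46;80 .76 .68 .12 2.46;80 .78 .64 .11 2.46;80 .81 .61 .12 2.46;80 .1 -.02 .35 0;80 0 0 0 0",
)

```text
time: 24.25
tool_pos: [0.4732, -0.3085, 0.1205]
tool_rot: [0.0, 0.981, -0.131, -0.143]
contact_force: [-0.1, 0.4, 0.1]
gripper_width: 0.933
```

```bash
python3 st.py
python3 - <<'E'
from plan import *
p=manip.camera_params("wrist"); f=manip.grab_frame("wrist"); np.save("w3.npy",p,allow_pickle=True)
cv2.imwrite("pics/w3.png",f[:,:,::-1])
M=rot(manip.state()["tool_rot"]); t=M[:,2]; g=np.array([.4878,-.3141,.057])
# predicted cup corners & grasp
c,n=np.cos(-.2562),np.sin(-.2562)
for X in([.03,.028,.08],[.03,-.028,.08],[-.085,.028,.055],[-.085,-.028,.055]):
    print(proj(p,[.5052+c*X[0]-n*X[1],-.3187+n*X[0]+c*X[1],X[2]]).round(0))
plan([(g+.0557*t+[0,0,.03],0,3,80),(g+.0557*t,0,3,80),(g+.0557*t,0,2,0)],80)
E
```

```text
t 24.25 pos [ 0.4732 -0.3085  0.1205] tilt 16.4 h 172.5 grip 0.933
j [-0.633  0.168  1.637 -0.136  1.589  1.218] F [-0.1  0.4  0.1]
[[0.9249, -0.2573, -0.2801], [-0.2574, -0.9656, 0.037], [-0.28, 0.0378, -0.9593]]
[[236. 114.]]
[[332. 112.]]
[[250. 243.]]
[[317. 241.]]
leg end [ 0.4724 -0.312   0.0337]
leg end [ 0.4723 -0.3123  0.0036]
leg end [ 0.4723 -0.3123  0.0036]
80 0.27 0 0.94 0;80 0.27 0 0.94 0;80 0.27 0 0.93 0;80 0.09 -0.01 0.32 0;80 0.09 -0.01 0.32 0;80 0.1 -0.01 0.32 0;0 -0 -0 0 0;0 -0 -0 0 0 8
```

View pics/w3.png

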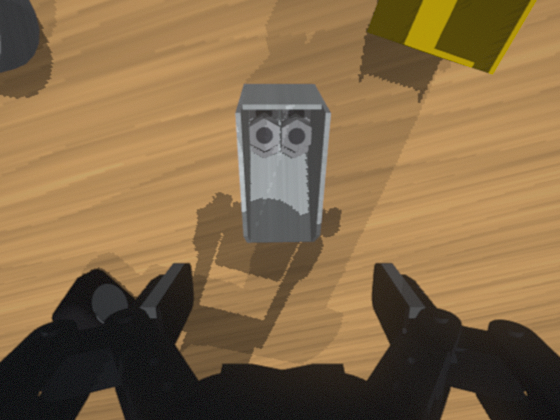

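The wrist view shows the cup centred at (282,165), with corners within 4 px of prediction and the nuts near the back wall. Descend and grasp.

Emit:
drive_tool(
  commands="80 .27 0 .94 0;80 .27 0 .94 0;80 .27 0 .93 0;80 .09 -.01 .32 0;80 .09 -.01 .32 0;80 .1 -.01 .32 0;0 0 0 0 0;0 0 0 0 0",
)

```text
time: 25.3
tool_pos: [0.4736, -0.3143, 0.0052]
tool_rot: [0.001, 0.981, -0.132, -0.141]
contact_force: [-0.1, -0.6, -3.3]
gripper_width: 0.651
```

Emit:
drive_tool(
  commands="0 0 0 0 0;0 0 0 0 0;0 0 0 0 0;0 0 0 -.2 0;0 0 0 -.5 0;0 0 0 -.8 0;0 0 0 -.8 0;0 0 0 -.8 0",
)

```text
time: 26.3
tool_pos: [0.4986, -0.317, 0.0944]
tool_rot: [0.001, 0.981, -0.132, -0.142]
contact_force: [-0.2, -0.0, -3.3]
gripper_width: 0.65
```

```bash
python3 st.py
```

```text
t 26.3 pos [ 0.4986 -0.317   0.0944] tilt 16.3 h 172.8 grip 0.65
j [-0.621  0.249  1.589 -0.134  1.555  1.236] F [-0.2 -0.  -3.3]
[[0.9252, -0.258, -0.2782], [-0.2587, -0.9653, 0.0351], [-0.2776, 0.0394, -0.9599]]
```

Run:
```python
from plan import *
plan([([.51,-.30,.17],-20,2,0),([.745,.235,.25],-187,22,0)],0)
```

```text
!! [-0.25 -0.27 -1.25]
!! [-0.19 -0.31 -1.26]
leg end [ 0.5102 -0.3001  0.1701]
leg end [0.7451 0.2352 0.25  ]
0 -0.25 -0.27 -1.25 -10;0 -0.19 -0.31 -1.26 -10;0 0.38 -0.79 -0.19 -8.5;0 0.49 -0.72 -0.19 -8.5;0 0.59 -0.64 -0.19 -8.5;0 0.68 -0.55 -0.19 -8.5;0 0.75 -0.44 -0.19 -8.5;0 0.81 -0.33 -0.19 -8.5 8
0 0.85 -0.2 -0.19 -8.5;0 0.87 -0.07 -0.19 -8.5;0 0.87 0.06 -0.18 -8.5;0 0.86 0.18 -0.19 -8.5;0 0.82 0.31 -0.18 -8.5;0 0.76 0.43 -0.19 -8.5;0 0.69 0.53 -0.18 -8.5;0 0.61 0.63 -0.19 -8.5 8
0 0.51 0.71 -0.18 -8.5;0 0.4 0.78 -0.19 -8.5;0 0.27 0.83 -0.18 -8.5;0 0.15 0.86 -0.19 -8.5;0 0.02 0.87 -0.18 -8.5;0 -0.11 0.87 -0.19 -8.5;0 -0.24 0.84 -0.18 -8.5;0 -0.36 0.81 -0.19 -8.5 8
```

Emit:
drive_tool(
  commands="0 -.25 -.27 -1 -10;0 -.19 -.31 -1 -10;0 .38 -.79 -.3 -8.5;0 .49 -.72 -.3 -8.5;0 .59 -.64 -.3 -8.5;0 .68 -.55 -.2 -8.5;0 .75 -.44 -.2 -8.5;0 .81 -.33 -.2 -8.5",
)

```text
time: 27.3
tool_pos: [0.5729, -0.1535, 0.1875]
tool_rot: [-0.081, 0.874, 0.465, -0.116]
contact_force: [-0.9, 0.3, -4.0]
gripper_width: 0.652
```

Emit:
drive_tool(
  commands="0 .85 -.2 -.19 -8.5;0 .87 -.07 -.19 -8.5;0 .87 .06 -.18 -8.5;0 .86 .18 -.19 -8.5;0 .82 .31 -.18 -8.5;0 .76 .43 -.19 -8.5;0 .69 .53 -.18 -8.5;0 .61 .63 -.19 -8.5",
)

```text
time: 28.3
tool_pos: [0.6586, 0.0409, 0.2162]
tool_rot: [-0.132, 0.465, 0.874, -0.051]
contact_force: [-0.3, 1.0, -3.8]
gripper_width: 0.653
```

Emit:
drive_tool(
  commands="0 .51 .71 -.18 -8.5;0 .4 .78 -.19 -8.5;0 .27 .83 -.18 -8.5;0 .15 .86 -.19 -8.5;0 .02 .87 -.18 -8.5;0 -.11 .87 -.19 -8.5;0 -.24 .84 -.18 -8.5;0 -.36 .81 -.19 -8.5",
)

```text
time: 29.3
tool_pos: [0.744, 0.2358, 0.2446]
tool_rot: [-0.138, -0.103, 0.985, 0.032]
contact_force: [-0.3, -0.1, -4.3]
gripper_width: 0.647
```

```bash
python3 st.py
```

```text
t 29.3 pos [0.744  0.2358 0.2446] tilt 16.3 h 173.0 grip 0.647
j [ 0.178  0.605  0.876  0.089  1.931 -1.582] F [-0.3 -0.1 -4.3]
[[-0.9405, -0.1947, -0.2784], [-0.2122, 0.9766, 0.0341], [0.2652, 0.0912, -0.9599]]
```

Emit:
drive_tool(
  commands="0 -1 .04 -.84 0;0 -1 .04 -.84 0;0 -1 .04 -.84 0;0 -1 .04 -.84 0;0 -1 .04 -.84 0;0 0 0 0 0;0 0 0 0 0;0 0 0 0 0",
)

```text
time: 30.3
tool_pos: [0.8641, 0.2543, 0.3074]
tool_rot: [-0.119, -0.1, 0.987, 0.036]
contact_force: [-1.2, 0.1, -4.7]
gripper_width: 0.65
```

```bash
python3 st.py
```

```text
t 30.3 pos [0.8641 0.2543 0.3074] tilt 14.3 h 169.1 grip 0.65
j [ 0.173  1.076  0.055  0.112  2.241 -1.541] F [-1.2  0.1 -4.7]
[[-0.9516, -0.1895, -0.2418], [-0.2065, 0.9773, 0.0465], [0.2275, 0.0942, -0.9692]]
```

Emit:
drive_tool(
  commands="0 -1 .04 -.84 0;0 -1 .04 -.84 0;0 -1 .04 -.84 0;0 -1 .04 -.84 0;0 -1 .04 -.84 0;0 -1 .04 -.84 0;0 0 0 0 0;0 0 0 0 0",
)

```text
time: 31.3
tool_pos: [0.8886, 0.2458, 0.3414]
tool_rot: [-0.059, -0.097, 0.992, 0.048]
contact_force: [-0.3, 0.1, -3.5]
gripper_width: 0.65
```

```bash
python3 st.py
```

```text
t 31.3 pos [0.8886 0.2458 0.3414] tilt 8.7 h 146.5 grip 0.65
j [ 0.154  1.034  0.056  0.123  2.162 -1.548] F [-0.3  0.1 -3.5]
[[-0.9742, -0.1867, -0.1265], [-0.1981, 0.9766, 0.0837], [0.1079, 0.1066, -0.9884]]
```

Emit:
drive_tool(
  commands="0 -1 .3 -.9 0;0 -1 .3 -.9 0;0 -1 .3 -.9 0;0 -1 .3 -.9 0;0 -1 .3 -.9 0;0 -1 .3 -.9 0;0 -1 .3 -.9 0;0 -1 .3 -.9 0",
)

```text
time: 32.3
tool_pos: [0.8913, 0.2804, 0.4333]
tool_rot: [0.029, -0.092, 0.993, 0.067]
contact_force: [-0.3, -0.1, -4.3]
gripper_width: 0.649
```

```bash
python3 st.py
```

```text
t 32.3 pos [0.8913 0.2804 0.4333] tilt 8.4 h 72.0 grip 0.649
j [ 0.182  0.934  0.056  0.147  2.077 -1.497] F [-0.3 -0.1 -4.3]
[[-0.9815, -0.1859, 0.0452], [-0.1781, 0.9742, 0.1388], [-0.0699, 0.1282, -0.9893]]
```

Run:
```python
from plan import *
s=manip.state(); t=rot(s["tool_rot"])[:,2]
g=np.array([.738,.243,.059])+.0557*t; print(g)
plan([(g+[0,0,.02],0,14,0),(g,0,2,0)],0)
```

```text
[0.74051899 0.25073309 0.00389697]
leg end [0.7406 0.2507 0.0238]
leg end [0.7405 0.2508 0.0038]
0 0.43 -0.13 0.94 0;0 0.43 -0.13 0.94 0;0 0.43 -0.13 0.94 0;0 0.43 -0.13 0.94 0;0 0.43 -0.13 0.94 0;0 0.43 -0.13 0.94 0;0 0.44 -0.12 0.94 0;0 0.43 -0.13 0.94 0 8
0 0.44 -0.12 0.94 0;0 0.43 -0.13 0.94 0;0 0.44 -0.12 0.93 0;0 0.43 -0.13 0.94 0;0 0.44 -0.12 0.93 0;0 0.43 -0.13 0.94 0;0 0.02 -0.04 0.33 0;0 0.03 -0.04 0.33 0 8
```

Emit:
drive_tool(
  commands="0 .43 -.13 .94 0;0 .43 -.13 .94 0;0 .43 -.13 .94 0;0 .43 -.13 .94 0;0 .43 -.13 .94 0;0 .43 -.13 .94 0;0 .44 -.12 .94 0;0 .43 -.13 .94 0",
)

```text
time: 33.3
tool_pos: [0.805, 0.2628, 0.198]
tool_rot: [0.029, -0.092, 0.993, 0.067]
contact_force: [0.8, 0.1, -3.3]
gripper_width: 0.648
```

Emit:
drive_tool(
  commands="0 .44 -.12 .94 0;0 .43 -.13 .94 0;0 .44 -.12 .93 0;0 .43 -.13 .94 0;0 .44 -.12 .93 0;0 .43 -.13 .9 0;0 .02 -.04 .3 0;0 .03 -.04 .3 0",
)

```text
time: 34.3
tool_pos: [0.7413, 0.2503, 0.0073]
tool_rot: [0.03, -0.092, 0.993, 0.067]
contact_force: [0.4, 0.9, -3.0]
gripper_width: 0.65
```

```bash
python3 st.py
```

```text
t 34.3 pos [0.7413 0.2503 0.0073] tilt 8.4 h 71.4 grip 0.65
j [ 0.178  0.507  1.399  0.14   1.168 -1.627] F [ 0.4  0.9 -3. ]
[[-0.9814, -0.186, 0.0467], [-0.178, 0.9742, 0.139], [-0.0714, 0.1281, -0.9892]]
```

Emit:
drive_tool(
  commands="0 0 0 .1 0;0 0 0 .1 0;70 0 0 0 0;85 0 0 0 0;85 0 0 0 0;85 0 0 -.5 0;85 0 0 -1 0;85 0 0 -1 0",
)

```text
time: 35.3
tool_pos: [0.737, 0.2403, 0.0761]
tool_rot: [0.029, -0.092, 0.993, 0.067]
contact_force: [-0.0, 0.5, -0.0]
gripper_width: 0.999
```

Run:
```python
from plan import *
s=manip.state();print(s["tool_pos"],s["contact_force"],s["gripper_width"])
# go to outer boundary, heading ~ 10deg
plan([([.70,.245,.15],0,3,85),([.84,.235,.2],0,5,85)],85)
```

```text
[0.7370372  0.24025581 0.0760854 ] [-0.01869934  0.49040232 -0.04529748] 0.9990508426452481
leg end [0.7001 0.2451 0.15  ]
leg end [0.8399 0.235  0.2001]
85 0.34 0.23 -0.82 0;85 0.34 0.23 -0.83 0;85 0.33 0.24 -0.82 0;85 -0.93 -0.2 -0.3 0;85 -0.93 -0.19 -0.3 0;85 -0.92 -0.2 -0.3 0;85 -0.93 -0.19 -0.29 0;85 -0.92 -0.2 -0.3 0 8
```

Run:
```python
from plan import *
p,M=plan([([.735,.24,.16],27,3,85),([.88,.237,.2],18,5,85)],85)
for th in (0,): print((M.T@np.array([.936,.08,.34])).round(2))
```

```text
leg end [0.7351 0.2401 0.16  ]
leg end [0.88   0.2369 0.2   ]
85 -0.04 0.12 -0.92 9;85 -0.02 0.13 -0.93 9;85 -0.01 0.13 -0.92 9;85 -0.93 0.29 -0.22 3.6;85 -0.91 0.35 -0.22 3.6;85 -0.89 0.4 -0.23 3.6;85 -0.87 0.46 -0.22 3.6;85 -0.83 0.51 -0.23 3.6 8
[-0.71  0.64 -0.28]
```

Emit:
drive_tool(
  commands="85 -.04 .12 -.92 9;85 -.02 .13 -.93 9;85 -.01 .13 -.92 9;85 -.93 .29 -.22 3.6;85 -.91 .35 -.22 3.6;85 -.89 .4 -.23 3.6;85 -.87 .46 -.22 3.6;85 -.83 .51 -.23 3.6",
)

```text
time: 36.3
tool_pos: [0.8809, 0.2369, 0.1999]
tool_rot: [0.001, 0.296, 0.952, 0.073]
contact_force: [0.7, 0.2, 0.3]
gripper_width: 0.994
```

Emit:
drive_tool(
  commands="85 -1 .95 -.4 0;85 -1 .95 -.4 0;85 -1 .95 -.4 0;85 -1 .95 -.4 0;85 -1 .95 -.35 0;85 -1 .95 -.3 0;85 -1 .95 -.25 0;85 -1 .95 -.2 0",
)

```text
time: 37.3
tool_pos: [1.0275, 0.2401, 0.2572]
tool_rot: [0.061, 0.298, 0.947, 0.108]
contact_force: [-0.3, -0.7, -0.9]
gripper_width: 0.995
```

```bash
python3 st.py
```

```text
t 37.3 pos [1.0275 0.2401 0.2572] tilt 14.3 h 43.2 grip 0.995
j [ 0.115  1.126  0.056  0.15   1.756 -0.803] F [-0.3 -0.7 -0.9]
[[-0.8151, 0.5507, 0.1796], [0.5771, 0.7991, 0.1685], [-0.0508, 0.241, -0.9692]]
```

Emit:
drive_tool(
  commands="85 -1 .75 -.15 0;85 -1 .75 -.12 0;85 -1 .75 -.1 0;85 -1 .75 -.05 0;85 -1 .75 0 0;85 -1 .75 0 0;85 -1 .75 .05 0;85 -1 .75 .1 0",
)

```text
time: 38.3
tool_pos: [1.0911, 0.2031, 0.2646]
tool_rot: [0.138, 0.3, 0.932, 0.15]
contact_force: [-0.5, -0.9, -0.3]
gripper_width: 0.996
```

```bash
python3 st.py
```

```text
t 38.3 pos [1.0911 0.2031 0.2646] tilt 23.5 h 29.5 grip 0.996
j [ 0.068  1.136  0.056  0.173  1.576 -0.847] F [-0.5 -0.9 -0.3]
[[-0.7822, 0.5174, 0.3471], [0.6001, 0.7754, 0.1964], [-0.1675, 0.3619, -0.917]]
```

Emit:
drive_tool(
  commands="85 -1 .65 .12 10;85 -1 .9 .15 0;85 -1 .9 .2 0;85 -1 .9 .2 0;85 -1 .9 .25 0;85 -1 .9 .3 0;85 -1 .9 .3 0;85 -1 .9 .35 0",
)

```text
time: 39.3
tool_pos: [1.1576, 0.1514, 0.2705]
tool_rot: [0.205, 0.378, 0.879, 0.207]
contact_force: [0.3, 0.1, 0.6]
gripper_width: 0.997
```

Emit:
drive_tool(
  commands="85 -1 .9 .4 0;85 -1 .9 .4 0;85 -1 .9 .45 0;85 -1 .9 .5 0;85 -1 .9 .5 0;85 -1 .9 .55 0;85 -1 .9 .55 0;85 -1 .9 .6 0",
)

```text
time: 40.3
tool_pos: [1.2153, 0.109, 0.2876]
tool_rot: [0.287, 0.374, 0.846, 0.248]
contact_force: [-0.3, -0.2, 0.2]
gripper_width: 0.993
```

```bash
python3 st.py
```

```text
t 40.3 pos [1.2153 0.109  0.2876] tilt 44.6 h 17.0 grip 0.993
j [-0.03   1.178  0.056  0.248  1.167 -0.777] F [-0.3 -0.2  0.2]
[[-0.5552, 0.4902, 0.6719], [0.7755, 0.597, 0.2053], [-0.3005, 0.635, -0.7117]]
```

Emit:
drive_tool(
  commands="85 -1 .8 .75 0;85 -1 .8 .75 0;85 -1 .8 .75 0;85 -1 .8 .75 0;85 -1 .8 .75 0;85 .5 -.2 -1 0;85 .5 -.2 -1 0;85 .5 -.2 -1 0",
)

```text
time: 41.3
tool_pos: [1.1536, 0.0868, 0.3228]
tool_rot: [0.337, 0.371, 0.822, 0.27]
contact_force: [0.3, 0.5, 0.2]
gripper_width: 0.995
```

```bash
python3 st.py
python3 - <<'E'
from h import *
p=manip.camera_params("top"); f=manip.grab_frame("top"); np.save("top1.npy",f)
c=proj(p,[.74,.25,.05])[0]; print(c)
u,v=int(c[0])-60,int(c[1])-45; print(u,v)
cv2.imwrite("pics/t1.png",cv2.resize(f[v:v+90,u:u+120,::-1],None,fx=6,fy=6,interpolation=cv2.INTER_CUBIC))
E
```

```text
t 41.3 pos [1.1536 0.0868 0.3228] tilt 51.2 h 14.5 grip 0.995
j [-0.053  0.766  0.688  0.319  0.844 -0.884] F [0.3 0.5 0.2]
[[-0.4984, 0.4276, 0.7542], [0.7915, 0.5794, 0.1945], [-0.3538, 0.6939, -0.6272]]
[204.11120751 158.37879568]
144 113
```

View pics/t1.png

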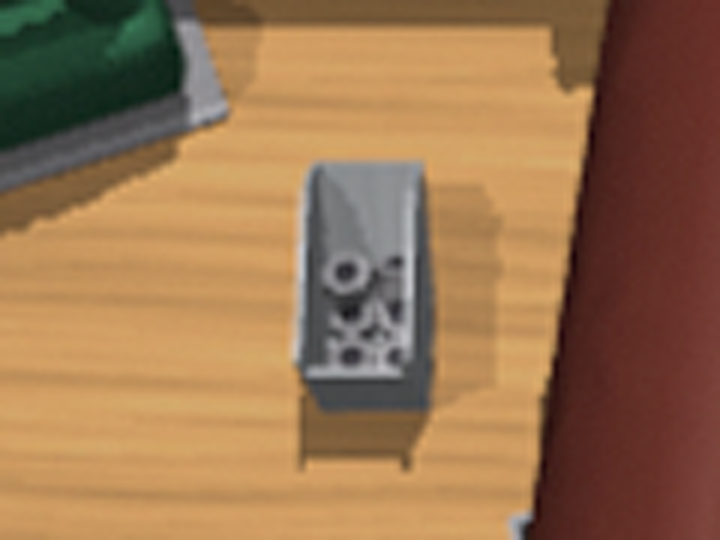

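The cup stands upright with all six nuts in it: lip corners at crop (312,163) and (424,163), rear base corners at (320,408) and (432,408).

```bash
cat > g2.py <<'E'
from plan import *
from fit import fit
o=np.array([144,113])-.4
c=fit([[-85,28,55],[-85,-28,55],[30,28,80],[30,-28,80],[30,28,0],[30,-28,0]],np.array([[424,163],[312,163],[410,361],[297,361],[432,408],[320,408]])/6+o,[.72,.24,3.3])
np.save("cup2.npy",c)
s=manip.state(); M=rot(s["tool_rot"]); t=M[:,2]
cx=np.array([np.cos(c[2]),np.sin(c[2]),0]); cy=np.array([-cx[1],cx[0],0])
# turn making tool x most along +cup x (projected), i.e. tool y along +-cup y
best=min(np.arange(-180,180,.5),key=lambda a:-abs((M@R.from_euler("z",a,degrees=True).as_matrix())[:,1]@cy) + (0 if abs(a)<90 else 9))
M2=M@R.from_euler("z",best,degrees=True).as_matrix()
print("turn",best,"y.cy",M2[:,1]@cy, M2[:,1])
g=np.array([c[0],c[1],0])-.020*cx+[0,0,.058]
T=g+.0557*t; print("grasp",g,"TCP",T)
P,M3=plan([(T-.09*t+[0,0,.06],best,16,85),(T-.05*t+[0,0,.02],0,3,85),(T,0,3,85),(T,0,2,0)],85)
E
python3 g2.py | grep -v -e pad -e '^0\.0'
```

```text
[0.55681074 0.0865501  0.23551525] [-0.6 -0.2  0.6 -0.   0.5  0.1 -0.1  0.4 -0.4 -0.2]
[ 0.50518725 -0.31871536 -0.25615243] [-0.2 -0.5  0.3 -0.3  0.1  0.2 -0.2  0.6]
[0.56821066 0.33816346]
[0.57751915 0.28841347]
[0.46939389 0.27064796]
[0.46244079 0.31769411]
[0.71454953 0.24722168 3.19876357] [-0.  -0.6  0.1 -0.5 -0.1 -0.1 -0.5 -0.   0.   0.5  0.5  0.6]
turn -56.0 y.cy -0.9883172825390535 [-0.17507553  0.9799145   0.09547842]
grasp [0.73451685 0.24836448 0.058     ] TCP [0.77639281 0.25926355 0.02292716]
leg end [0.7088 0.2416 0.1395]
leg end [0.7388 0.2496 0.0743]
leg end [0.7765 0.2593 0.0229]
leg end [0.7765 0.2593 0.0229]
85 0.85 -0.47 -0.39 -3.5;85 0.88 -0.42 -0.39 -3.5;85 0.9 -0.37 -0.39 -3.5;85 0.92 -0.31 -0.39 -3.5;85 0.94 -0.25 -0.39 -3.5;85 0.95 -0.2 -0.39 -3.5;85 0.96 -0.14 -0.39 -3.5;85 0.97 -0.08 -0.39 -3.5 8
85 0.97 -0.02 -0.39 -3.5;85 0.97 0.04 -0.39 -3.5;85 0.97 0.1 -0.39 -3.5;85 0.96 0.16 -0.38 -3.5;85 0.95 0.21 -0.39 -3.5;85 0.93 0.27 -0.38 -3.5;85 0.91 0.33 -0.39 -3.5;85 0.89 0.38 -0.38 -3.5 8
85 0.34 -0.04 0.72 0;85 0.34 -0.04 0.72 0;85 0.35 -0.04 0.73 0;85 0.17 -0.02 0.7 0;85 0.17 -0.02 0.69 0;85 0.17 -0.03 0.7 0;0 0 0 -0 0;0 0 0 -0 0 8
```

```bash
sed -i 's/^g=np.array.*/best=-63.;g=np.array([c[0],c[1],0])-.010*cx+[0,0,.060]/' g2.py; python3 g2.py | tail -9
```

```text
turn -56.0 y.cy -0.9883172825390535 [-0.17507553  0.9799145   0.09547842]
grasp [0.72453319 0.24779308 0.06      ] TCP [0.76640915 0.25869215 0.02492716]
leg end [0.6988 0.241  0.1417]
leg end [0.7288 0.2488 0.0765]
leg end [0.7664 0.2586 0.0249]
leg end [0.7664 0.2586 0.0249]
85 0.86 -0.48 -0.41 -3.94;85 0.89 -0.42 -0.41 -3.94;85 0.91 -0.36 -0.41 -3.94;85 0.94 -0.29 -0.41 -3.94;85 0.95 -0.23 -0.41 -3.94;85 0.97 -0.16 -0.41 -3.94;85 0.98 -0.1 -0.4 -3.94;85 0.98 -0.03 -0.41 -3.94 8
85 0.98 0.04 -0.4 -3.94;85 0.98 0.1 -0.41 -3.94;85 0.97 0.17 -0.4 -3.94;85 0.95 0.24 -0.41 -3.94;85 0.93 0.3 -0.4 -3.94;85 0.91 0.37 -0.41 -3.94;85 0.88 0.43 -0.4 -3.94;85 0.85 0.48 -0.41 -3.94 8
85 0.35 0 0.72 0;85 0.35 0 0.73 0;85 0.34 0 0.72 0;85 0.17 0 0.7 0;85 0.17 0 0.69 0;85 0.18 0 0.7 0;0 -0 0 -0 0;0 -0 0 -0 0 8
```

Emit:
drive_tool(
  commands="85 .86 -.48 -.41 -3.94;85 .89 -.42 -.41 -3.94;85 .91 -.36 -.41 -3.94;85 .94 -.29 -.41 -3.94;85 .95 -.23 -.41 -3.94;85 .97 -.16 -.41 -3.94;85 .98 -.1 -.4 -3.94;85 .98 -.03 -.41 -3.94",
)

```text
time: 42.35
tool_pos: [0.928, 0.1639, 0.2318]
tool_rot: [0.398, 0.132, 0.892, 0.168]
contact_force: [-0.8, 0.5, 0.2]
gripper_width: 0.996
```

Emit:
drive_tool(
  commands="85 .98 .04 -.4 -3.94;85 .98 .1 -.41 -3.94;85 .97 .17 -.4 -3.94;85 .95 .24 -.41 -3.94;85 .93 .3 -.4 -3.94;85 .91 .37 -.41 -3.94;85 .88 .43 -.4 -3.94;85 .85 .48 -.41 -3.94",
)

```text
time: 43.35
tool_pos: [0.7032, 0.2406, 0.1407]
tool_rot: [0.429, -0.115, 0.895, 0.054]
contact_force: [0.3, -0.1, 0.1]
gripper_width: 0.994
```

```bash
python3 st.py
python3 - <<'E'
from plan import *
M=rot(manip.state()["tool_rot"]); t=M[:,2]
g=np.array([.7245,.2478,.060]); T=g+.0557*t
plan([(T-.05*t+[0,0,.02],0,3,85),(T,0,3,85),(T,0,2,0)],85)
E
```

```text
t 43.35 pos [0.7032 0.2406 0.1407] tilt 51.2 h 14.5 grip 0.994
j [ 0.218 -0.077  2.045  0.098  0.281 -1.69 ] F [ 0.3 -0.1  0.1]
[[-0.6061, -0.252, 0.7544], [-0.1596, 0.9677, 0.195], [-0.7792, -0.0022, -0.6268]]
leg end [0.7287 0.249  0.0764]
leg end [0.7665 0.2587 0.0249]
leg end [0.7665 0.2587 0.0249]
85 0.37 0.02 0.68 0;85 0.37 0.02 0.68 0;85 0.37 0.02 0.68 0;85 0.17 -0 0.7 0;85 0.17 -0 0.69 0;85 0.18 -0 0.7 0;0 -0 -0 -0 0;0 -0 -0 -0 0 8
```

Emit:
drive_tool(
  commands="85 .37 .02 .68 0;85 .37 .02 .68 0;85 .37 .02 .68 0;85 .17 0 .7 0;85 .17 0 .69 0;85 .18 0 .7 0;85 0 0 0 0;0 0 0 0 0",
)

```text
time: 44.35
tool_pos: [0.7675, 0.2583, 0.0274]
tool_rot: [0.425, -0.115, 0.896, 0.055]
contact_force: [-1.6, 1.6, 1.4]
gripper_width: 0.812
```

```bash
python3 st.py
```

```text
t 44.35 pos [0.7675 0.2583 0.0274] tilt 50.8 h 14.6 grip 0.812
j [ 0.223  0.263  1.906  0.282  0.09  -1.872] F [-1.6  1.6  1.4]
[[-0.6118, -0.2521, 0.7498], [-0.1589, 0.9677, 0.1957], [-0.7749, 0.0006, -0.632]]
```

Emit:
drive_tool(
  commands="0 0 0 0 0;0 0 0 0 0;0 0 0 0 0;0 -.3 0 -.25 0;0 -.78 0 -.63 0;0 -.78 0 -.63 0;0 -.78 0 -.63 0;0 -.3 0 -.25 0",
)

```text
time: 45.35
tool_pos: [0.7672, 0.2581, 0.1404]
tool_rot: [0.424, -0.115, 0.897, 0.055]
contact_force: [0.4, 0.5, -3.2]
gripper_width: 0.651
```

```bash
python3 st.py
cat > pour.py <<'E'
from plan import *
s=manip.state(); M0=rot(s["tool_rot"]); t=M0[:,2]
a=np.arctan2(t[1],t[0]); h=np.array([np.cos(a),np.sin(a),0]); B=np.array([.558,.0875,.162])
lip0=.078*h-[0,0,.007]
def lip(phi): return R.from_rotvec(np.radians(phi)*t).apply(lip0)
for f in(0,45,90,135,180): print(f,lip(f).round(3), R.from_rotvec(np.radians(f)*t).apply([0,0,1]).round(2))
n=17; legs=[(B-.025*h+.058*t,0,8,0)]
for i in range(1,n+1):
    phi=10.59*i; w=min(1,i/8); L=B+(.053*(1-w)+.012*w)*h; gp=L-lip(phi); gp[2]=B[2]
    legs.append((gp+.058*t,10.59,1,0))
plan(legs,0)
E
python3 pour.py | grep -v leg
```

```text
t 45.35 pos [0.7672 0.2581 0.1404] tilt 50.7 h 14.6 grip 0.651
j [ 0.223  0.081  1.884  0.087  0.294 -1.674] F [ 0.4  0.5 -3.2]
[[-0.6134, -0.2524, 0.7483], [-0.1597, 0.9676, 0.1955], [-0.7734, 0.0004, -0.6339]]
0 [ 0.075  0.02  -0.007] [0. 0. 1.]
45 [ 0.075 -0.012 -0.017] [-0.   -0.57  0.82]
90 [ 0.06  -0.03  -0.041] [-0.28 -0.87  0.4 ]
135 [ 0.037 -0.022 -0.065] [-0.67 -0.74 -0.02]
180 [ 0.021  0.006 -0.075] [-0.95 -0.25 -0.2 ]
0 0.64 -0.47 -0.69 0;0 0.65 -0.47 -0.69 0;0 0.64 -0.47 -0.69 0;0 0.65 -0.47 -0.69 0;0 0.64 -0.47 -0.68 0;0 0.65 -0.46 -0.69 0;0 0.64 -0.47 -0.68 0;0 0.65 -0.46 -0.69 0 8
0 0.1 0.27 -0.12 10.59;0 0.12 0.24 -0.09 10.59;0 0.14 0.2 -0.08 10.59;0 0.15 0.16 -0.05 10.59;0 0.15 0.12 -0.03 10.59;0 0.12 0.07 -0.02 10.59;0 0.09 0.04 -0.01 10.59;0 0.05 0.01 -0 10.59 8
0 -0.01 0.11 0.13 10.59;0 -0.04 0.11 0.13 10.59;0 -0.07 0.13 0.13 10.59;0 -0.08 0.14 0.11 10.59;0 -0.1 0.18 0.1 10.59;0 -0.1 0.2 0.08 10.59;0 -0.08 0.23 0.06 10.59;0 -0.07 0.26 0.03 10.59 8
0 -0.04 0.26 0.02 10.59 1
```

```bash
cat > pour.py <<'E'
from plan import *
s=manip.state(); M0=rot(s["tool_rot"]); t=M0[:,2]
a=np.arctan2(t[1],t[0]); h=np.array([np.cos(a),np.sin(a),0]); l=np.array([-h[1],h[0],0]); u=np.array([0,0,1.])
B=np.array([.558,.0875,.158])
C=np.array([[x,y,z] for x,z in((30,0),(-30,0),(-85,55),(-60,80),(30,80)) for y in(-28,28)])/1000-[-.007,0,.062]
C=-C[:,:1]*h-C[:,1:2]*l+C[:,2:]*u
n=17; legs=[]; rot_=lambda phi,v:R.from_rotvec(np.radians(phi)*t).apply(v)
def gp(phi):
    w=np.clip((phi-100)/80,0,1); c=rot_(phi,(.045+.033*w)*h+(.010-.017*w)*u)
    q=np.clip(phi/90,0,1); L=B+(1-q)*.02*h+(q-w)*.012*l+w*.012*h
    g=L-c; g[2]=B[2]; return g
for f in(0,45,90,135,180): print(f,gp(f).round(3),"minz",(gp(f)+rot_(f,C))[:,2].min().round(3))
legs=[(gp(0)+.058*t,0,8,0)]+[(gp(10.59*i)+.058*t,10.59,1,0) for i in range(1,n+1)]
plan(legs,0)
E
python3 pour.py | grep -v leg
```

```text
0 [0.534 0.081 0.158] minz 0.096
45 [0.523 0.111 0.158] minz 0.088
90 [0.525 0.129 0.158] minz 0.095
135 [0.538 0.118 0.158] minz 0.078
180 [0.548 0.085 0.158] minz 0.083
0 0.66 -0.47 -0.68 0;0 0.66 -0.47 -0.68 0;0 0.66 -0.47 -0.68 0;0 0.66 -0.47 -0.67 0;0 0.65 -0.47 -0.68 0;0 0.66 -0.46 -0.67 0;0 0.65 -0.47 -0.68 0;0 0.66 -0.46 -0.67 0 8
0 0.04 0.27 -0.05 10.59;0 0.07 0.25 -0.03 10.59;0 0.1 0.22 -0.02 10.59;0 0.12 0.2 0.01 10.59;0 0.12 0.15 0.02 10.59;0 0.11 0.12 0.03 10.59;0 0.1 0.09 0.04 10.59;0 0.08 0.06 0.05 10.59 8
0 0.02 0.07 0.08 10.59;0 -0.05 0.07 0.08 10.59;0 -0.09 0.07 0.06 10.59;0 -0.11 0.11 0.05 10.59;0 -0.13 0.14 0.04 10.59;0 -0.14 0.19 0.03 10.59;0 -0.13 0.23 0.02 10.59;0 -0.11 0.28 -0 10.59 8
0 -0.08 0.3 -0.03 10.59 1
```

Emit:
drive_tool(
  commands="0 .66 -.47 -.68 0;0 .66 -.47 -.68 0;0 .66 -.47 -.68 0;0 .66 -.47 -.67 0;0 .65 -.47 -.68 0;0 .66 -.46 -.67 0;0 .65 -.47 -.68 0;0 .66 -.46 -.67 0",
)

```text
time: 46.35
tool_pos: [0.5752, 0.0926, 0.1174]
tool_rot: [0.423, -0.115, 0.897, 0.055]
contact_force: [-0.6, -0.1, -3.6]
gripper_width: 0.648
```

Emit:
drive_tool(
  commands="0 .04 .27 -.05 10.59;0 .07 .25 -.03 10.59;0 .1 .22 -.02 10.59;0 .12 .2 .01 10.59;0 .12 .15 .02 10.59;0 .11 .12 .03 10.59;0 .1 .09 .04 10.59;0 .08 .06 .05 10.59",
)

```text
time: 47.35
tool_pos: [0.5657, 0.1393, 0.1174]
tool_rot: [0.274, 0.522, 0.739, 0.326]
contact_force: [-0.3, 0.6, -4.2]
gripper_width: 0.652
```

Emit:
drive_tool(
  commands="0 .02 .07 .08 10.59;0 -.05 .07 .08 10.59;0 -.09 .07 .06 10.59;0 -.11 .11 .05 10.59;0 -.13 .14 .04 10.59;0 -.14 .19 .03 10.59;0 -.13 .23 .02 10.59;0 -.11 .28 0 10.59",
)

```text
time: 48.35
tool_pos: [0.5897, 0.1056, 0.1186]
tool_rot: [-0.017, 0.883, 0.194, 0.427]
contact_force: [-0.8, 0.9, -1.4]
gripper_width: 0.651
```

```bash
python3 st.py
```

```text
t 48.35 pos [0.5897 0.1056 0.1186] tilt 50.6 h 14.7 grip 0.651
j [-0.087 -0.466  2.387  0.644  0.448  0.576] F [-0.8  0.9 -1.4]
[[0.5603, 0.3577, 0.7471], [0.3288, -0.9239, 0.1958], [0.7603, 0.1359, -0.6352]]
```

Emit:
drive_tool(
  commands="0 -.08 .3 -.03 10;0 0 0 0 0;0 0 0 0 0;0 0 0 0 0;0 0 0 0 0;0 0 0 0 -10;0 0 0 0 -10;0 0 0 -.2 -10",
)

```text
time: 49.35
tool_pos: [0.5871, 0.0955, 0.1239]
tool_rot: [0.06, 0.833, 0.35, 0.424]
contact_force: [-1.1, -0.1, -1.4]
gripper_width: 0.646
```

```bash
python3 st.py
cat > back.py <<'E'
from plan import *
s=manip.state(); t=rot(s["tool_rot"])[:,2]
c=np.load("cup2.npy"); g=np.array([.7345,.258,.0]) # where it was lifted from (TCP xy .767,.258,z .0274)
T=np.array([.7672,.2581,.029])
p0=s["tool_pos"]
plan([(p0+[0,.0,.03],-20,2,0),(T+[0,0,.10],-130.3,14,0)],0)
E
python3 back.py
```

```text
t 49.35 pos [0.5871 0.0955 0.1239] tilt 50.7 h 14.7 grip 0.646
j [-0.117 -0.49   2.394  0.659  0.478  0.186] F [-1.1 -0.1 -1.4]
[[0.3965, 0.532, 0.7482], [0.6341, -0.748, 0.1959], [0.6639, 0.3967, -0.6339]]
leg end [0.5871 0.0954 0.1537]
leg end [0.7672 0.2581 0.1292]
0 0.33 0.2 -0.32 -10;0 0.29 0.25 -0.31 -10;0 0.38 0.05 0.43 -9.31;0 0.37 0.11 0.43 -9.31;0 0.35 0.17 0.43 -9.31;0 0.32 0.22 0.43 -9.31;0 0.27 0.27 0.44 -9.31;0 0.23 0.31 0.43 -9.31 8
0 0.17 0.34 0.44 -9.31;0 0.12 0.37 0.43 -9.31;0 0.05 0.38 0.44 -9.31;0 -0.01 0.39 0.43 -9.31;0 -0.07 0.38 0.44 -9.31;0 -0.13 0.36 0.43 -9.31;0 -0.19 0.34 0.44 -9.31;0 -0.24 0.31 0.43 -9.31 8
```

Emit:
drive_tool(
  commands="0 .33 .2 -.32 -10;0 .29 .25 -.31 -10;0 .38 .05 .43 -9.25;0 .37 .11 .43 -9.25;0 .35 .17 .43 -9.25;0 .32 .22 .43 -9.25;0 .27 .27 .44 -9.25;0 .23 .31 .43 -9.25",
)

```text
time: 50.35
tool_pos: [0.6649, 0.165, 0.1439]
tool_rot: [0.307, 0.445, 0.787, 0.298]
contact_force: [0.1, -0.4, -2.7]
gripper_width: 0.649
```

Emit:
drive_tool(
  commands="0 .17 .34 .44 -9.25;0 .12 .37 .43 -9.25;0 .05 .38 .44 -9.25;0 -.01 .39 .43 -9.25;0 -.07 .38 .44 -9.25;0 -.13 .36 .43 -9.25;0 -.19 .34 .44 -9.25;0 -.24 .31 .43 -9.25",
)

```text
time: 51.35
tool_pos: [0.7691, 0.257, 0.1304]
tool_rot: [0.425, -0.118, 0.896, 0.053]
contact_force: [0.3, -0.3, -1.4]
gripper_width: 0.651
```

```bash
python3 st.py
python3 - <<'E'
from plan import *
T=np.array([.7672,.2581,.029])
plan([(T+[0,0,.02],0,4,0),(T,0,3,0),(T,0,1,0)],0)
p=manip.camera_params("top"); f=manip.grab_frame("top")
cv2.imwrite("pics/t2.png",cv2.resize(f[110:265,150:310,::-1],None,fx=3.8,fy=3.8,interpolation=cv2.INTER_CUBIC))
E
```

```text
t 51.35 pos [0.7691 0.257  0.1304] tilt 50.7 h 14.7 grip 0.651
j [ 0.22   0.098  1.885  0.102  0.277 -1.697] F [ 0.3 -0.3 -1.4]
[[-0.6117, -0.2566, 0.7483], [-0.1659, 0.9665, 0.1958], [-0.7735, -0.0044, -0.6338]]
leg end [0.7672 0.258  0.049 ]
leg end [0.7671 0.2579 0.029 ]
leg end [0.7671 0.2579 0.029 ]
0 0.53 0.02 0.42 0;0 0.53 0.01 0.42 0;0 0.54 0.02 0.42 0;0 0.53 0.01 0.42 0;0 0.17 0 0.14 0;0 0.17 0 0.14 0;0 0.18 0 0.14 0;0 -0 0 0 0 8
```

View pics/t2.png

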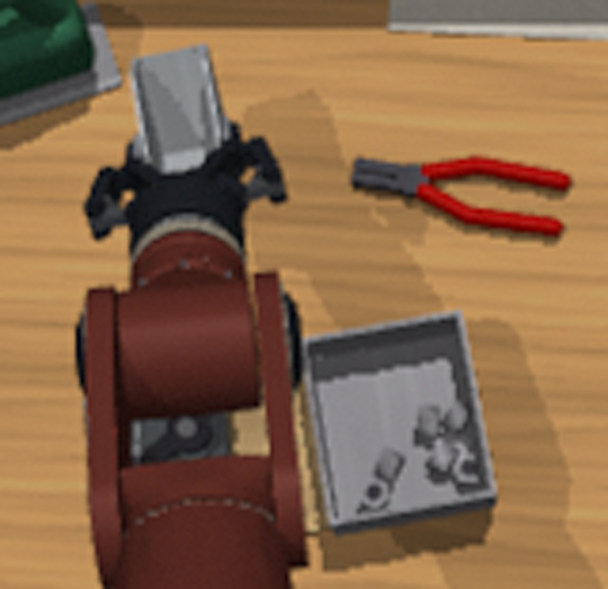

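The cup is empty, and about six nuts lie in the bin: two at (377,492) and (388,465), four around (433–467, 415–470). Set the cup down.

Emit:
drive_tool(
  commands="0 .53 .02 .42 0;0 .53 .01 .42 0;0 .54 .02 .42 0;0 .53 .01 .42 0;0 .17 0 .14 0;0 .17 0 .14 0;0 .18 0 .14 0;0 0 0 0 0",
)

```text
time: 52.4
tool_pos: [0.7667, 0.2576, 0.029]
tool_rot: [0.425, -0.115, 0.896, 0.054]
contact_force: [-1.4, -0.4, -1.7]
gripper_width: 0.653
```

```bash
python3 st.py
```

```text
t 52.4 pos [0.7667 0.2576 0.029 ] tilt 50.7 h 14.6 grip 0.653
j [ 0.222  0.258  1.908  0.273  0.095 -1.864] F [-1.4 -0.4 -1.7]
[[-0.6131, -0.2527, 0.7485], [-0.1602, 0.9675, 0.1954], [-0.7736, -0.0001, -0.6336]]
```

Emit:
drive_tool(
  commands="0 .04 0 .03 0;75 0 0 0 0;85 0 0 0 0;85 0 0 0 0;85 0 0 -.3 0;85 0 0 -.8 0;85 0 0 -1 0;85 0 0 -1 0",
)

```text
time: 53.4
tool_pos: [0.6962, 0.2392, 0.0876]
tool_rot: [0.425, -0.115, 0.896, 0.054]
contact_force: [-0.1, -0.1, 0.9]
gripper_width: 0.997
```

Emit:
drive_tool(
  commands="85 -.3 0 -1 0;85 -.3 0 -1 0;85 -.3 0 -.6 0;85 0 0 0 0;85 0 0 0 0;85 0 0 0 0;85 0 0 0 0;85 0 0 0 0",
)

```text
time: 54.4
tool_pos: [0.6552, 0.2285, 0.1563]
tool_rot: [0.424, -0.115, 0.897, 0.054]
contact_force: [-0.8, 0.3, 0.9]
gripper_width: 0.996
```

```bash
python3 st.py
python3 - <<'E'
from h import *
f=manip.grab_frame("scene")
a=cv2.resize(f[120:260,250:430,::-1],None,fx=4,fy=4,interpolation=cv2.INTER_CUBIC)
cv2.imwrite("pics/s3.png",a)
E
```

```text
t 54.4 pos [0.6552 0.2285 0.1563] tilt 50.6 h 14.6 grip 0.996
j [ 0.214 -0.23   2.146  0.096  0.344 -1.688] F [-0.8  0.3  0.9]
[[-0.6135, -0.2527, 0.7482], [-0.1604, 0.9675, 0.1953], [-0.7732, -0.0002, -0.6341]]
```

View pics/s3.png

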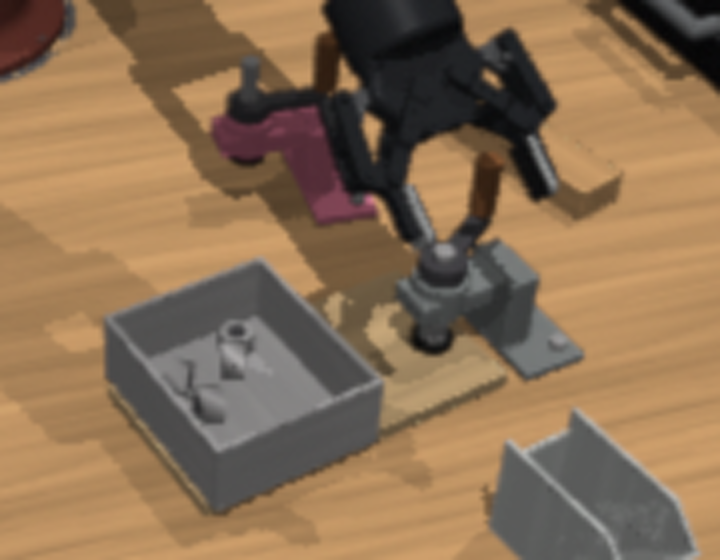

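The cup stands upright and empty, nuts are in the bin, the pad is on the foot and the gripper is clear of everything. Handing in.

```bash
python3 -c "
from plant import manip
print(manip.job_done())"
```

```text
the job is handed in; nothing more can be done
None
```

The job is handed in at about 54 s. The clamp is snug on the bin's foot, the nuts are in the bin, and the empty cup stands upright on the bench. No verdict was reported.

**Clamp:** I turned the crank clockwise to about 5.7 rad. The tangential push rose from about 4.4 N free to 8.2 N. By the figures in the task that puts roughly 40 N on the pad. I could not measure the pad force directly, and I did not touch the crank again afterwards.

**Pour:** The move commands cannot tilt the tool directly. I pushed the arm against its outer reach limit to lean the gripper 51°, having first turned the cup round and set it down between the bin and the pliers. I then regrasped the cup leaning and spun it 180° over the bin. The cup now stands at that new spot, not where it began.

**Last checks:**
- After pouring, the wrist force of about 1.4 N matched an empty cup, and the top picture showed it empty.
- The top picture seems to show all six nuts in the bin. Some overlap, so I could not count each one for certain.
- The scene picture shows the pad down on the foot and nothing visibly knocked over. I did not measure whether the bin or the other things had shifted.

**What disagreed or failed:**
- My first grip on the knob missed and closed above it. The real fingertips sat about 37 mm behind the reported tool point, and I allowed for that from then on.
- A first try at leaning the tool near the base gave only 16° and cost a few seconds.

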